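Make the stem-wire cutter safe and ready for a blade check

TASK

Get the stem-wire cutter ready for its blade check: first shut the air supply valve fully (long lever across the pipe), then open the bleed cock fully (short lever in line with the pipe). Only then pull every guide tube out of its spring clips and put them all lying down in the cardboard tray. Finally lay the straightedge flat on the bed with its working edge (the long edge further from its grip bar) flush along the blade's front face, within the blade's ends. Do not disturb the glue bottle.

Things in the scene. Friction and masses are not known exactly. Their poses are not given: they have to be found in the camera images.
- cutter: Compressed-air bench cutter for flower-stem wire, bolted down. Origin on the table under the bed; x = feed direction (away from the robot at yaw 0), y = its left. Flat aluminium bed, x -140 to 190, y -140 to 140 mm, top 20 mm above the table. Along x: clips, fixed lower blade, drawn-back cutting head. Air pipe with two levers along its left side (y = 175, pipe axis 38 mm above the table)
- clips (a point): Middle of the clip field, at tube-axis height (x = -50, y = 0, 46 mm above the table), axes as the cutter's. Five lanes at y = -104, -52, 0, 52, 104 mm, each with two spring-steel C-clips that open upward, at x = -24 and +24 from this point (each 12 mm long, 23 mm wide over the flared lips, tops 60 mm above the table); the 36 mm between the two is free for gripping
- blade_face (a point): Foot of the blade's flat front face, midway along it, at bed level (x = 60 from the cutter's origin, 20 mm above the table). The lower blade is a steel bar standing across the bed, 260 mm long (along y), 14 mm thick, 24 mm high; its front face looks along -x, to the infeed end. Axes as the cutter's. The head starts 34 mm behind it, up to 90 mm above the table
- supply (a joint): Lever of the air supply ball valve (the longer lever, further along the pipe), radians. About 0: in line with the pipe, pointing along the cutter's +x (open). 1.571, at its hard stop: across the pipe, pointing along the cutter's +y (shut); it turns counter-clockwise seen from above to shut. It has friction: about 3 to 4 N at the grip, and stays where it is left
- supply_axis (a point): Turning axis (vertical) of the supply lever, at the lever's height, 84 mm above the table
- supply_grip (a point): Point to hold on the supply lever: in the black sleeve, 75 mm from the axis, at mid thickness. The lever is 100 mm long; sleeve 16 mm wide, 10 mm thick, from 36 to 100 mm from the axis
- bleed (a joint): Lever of the bleed cock (the shorter lever, nearer the pipe's infeed end, with the brass silencer beyond it), radians. About 0: across the pipe, pointing along the cutter's +y (shut). 1.571, at its hard stop: in line with the pipe, pointing along the cutter's +x (open, line vented); it turns clockwise seen from above to open. Friction about 5 N at the grip; stays where it is left
- bleed_axis (a point): Turning axis (vertical) of the bleed lever, at the lever's height, 84 mm above the table, 110 mm before the supply axis
- bleed_grip (a point): Point to hold on the bleed lever: in the black sleeve, 50 mm from the axis, at mid thickness. The lever is 70 mm long; sleeve 16 mm wide, 10 mm thick, from 25 to 70 mm from the axis
- tray: Open cardboard tray, fixed on the table, 250 mm (its x) by 190 mm (its y), 40 mm high, walls and floor 5 mm. Origin: centre of its underside
- straightedge: Aluminium straightedge, 220 mm long (its y), 50 mm wide (its x), 6 mm thick, 0.3 kg, with an upright black grip bar on top: 110 mm long (y), 12 mm wide (x), 30 mm tall (z 6 to 36), running off-centre at x = -13. Working edge: the long edge at x = +25, the one further from the grip bar. Origin: centre of its underside
- edge_a (a point): On the straightedge: the lower corner line of its working edge, 105 mm from the middle towards +y (x = 25, y = 105, z = 0)
- edge_b (a point): The same, 105 mm from the middle towards -y (x = 25, y = -105, z = 0)
- tube0: Aluminium guide tube, 18 mm across, 150 mm long (its x), 0.08 kg, square collar 24 x 24 x 14 mm at its -x end. Origin: middle of its axis. Starts clipped in the cutter's outermost on the right (y = -104) lane, axis 26 mm above the bed, collar at the infeed end. Pulled straight up by its middle it resists with about 15 N, then snaps out within 10 mm. None if absent
- tube1: Aluminium guide tube, 18 mm across, 150 mm long (its x), 0.08 kg, square collar 24 x 24 x 14 mm at its -x end. Origin: middle of its axis. Starts clipped in the cutter's inner right (y = -52) lane, axis 26 mm above the bed, collar at the infeed end. Pulled straight up by its middle it resists with about 15 N, then snaps out within 10 mm. None if absent
- tube2: Aluminium guide tube, 18 mm across, 150 mm long (its x), 0.08 kg, square collar 24 x 24 x 14 mm at its -x end. Origin: middle of its axis. Starts clipped in the cutter's middle (y = 0) lane, axis 26 mm above the bed, collar at the infeed end. Pulled straight up by its middle it resists with about 15 N, then snaps out within 10 mm. None if absent
- tube3: Aluminium guide tube, 18 mm across, 150 mm long (its x), 0.08 kg, square collar 24 x 24 x 14 mm at its -x end. Origin: middle of its axis. Starts clipped in the cutter's inner left (y = 52) lane, axis 26 mm above the bed, collar at the infeed end. Pulled straight up by its middle it resists with about 15 N, then snaps out within 10 mm. None if absent
- tube4: Aluminium guide tube, 18 mm across, 150 mm long (its x), 0.08 kg, square collar 24 x 24 x 14 mm at its -x end. Origin: middle of its axis. Starts clipped in the cutter's outermost on the left (y = 104) lane, axis 26 mm above the bed, collar at the infeed end. Pulled straight up by its middle it resists with about 15 N, then snaps out within 10 mm. None if absent
- glue_bottle: White glue bottle standing on the table, 56 mm across, 130 mm high; not part of the job. Origin: centre of its foot
Things that resemble listed ones, but are neither listed nor needed, are in the scene too. Leave any purple look-alike of the tube3 alone.

How it is judged:
By the outcome, as a careful person would: the job done as asked, in the order asked, and still so for the second after the job is handed in, with the robot touching nothing.
Of tube0, tube1, tube2, tube3, tube4 only 3 to 5 are there at a start; the rules pass over those that are not, and their reading is None.
At some moment in a run one of straightedge may be knocked a few centimetres aside while the robot is not near it.
Once in a run the grip may slacken for a moment while it holds something.
It also fails if it takes over 208 s, if anything falls off the work surface, if the arm or the gripper's body presses on something with over 40 N, if the wrist force passes 120 N, or if a joint passes its speed limit or range.

ROBOT

A 6-joint arm with a two-finger parallel gripper is mounted at the origin on the work surface. World frame = base frame: x ahead of the robot, y to its left, z up, the work surface at z = 0. Lengths are in mm, angles in degrees, forces in N, time in s.
With the tool pointing down it reaches from about 375 to 975 mm from the base axis. Payload 3.8 kg.
Tool frame: the origin (TCP) lies at the centre of the arm's flange, where the gripper is bolted on; the fingertips stand 166 mm ahead of it and the grasp point (between the pads) lies 147 mm ahead of it; z points along the fingers, y is the line along which they close (so a half turn about z gives the same grasp; the last joint's range is limited). The gripper opens to 88 mm and grips with 3 to 60 N. Pads are 18 mm wide; open, the fingers measure 123 mm over their backs; the gripper's body (75 mm by 187 mm) begins 45 mm behind the grasp point.
Start: joints at [75.235, 15.12, 91.902, -0, 72.978, -2.114], TCP at [147.83, 658.609, 404.706] pointing down, gripper open.
Joint ranges: [-150.88, 150.88], [-54.13, 125.18], [17.81, 147.31], [-75.09, 255.09], [0, 152.58], [-146.25, 146.25]. Speed limits (degrees/s): [147.25, 147.25, 180, 180, 180, 180].

INTERFACE

Orientations are given as [roll, pitch, yaw] about the fixed x, y, z axes, in that order (R = Rz(yaw) Ry(pitch) Rx(roll)).
In Python, from cell import get_obs, camera, camera_info, order, nets gives the robot as it stands. The module is installed in compiled form; this text tells all that it offers.
- The arm moves only by the tool servo_tool, never from a script. Its arguments are lists of equal length, an entry for each row: "travel": the shift along the tool's x, y, z in units of 30 mm (1.0 is 30 mm), a list of three; "twist": the turn, a rotation vector about the tool's x, y, z in units of 5 degrees (1.0 is 5 degrees), a list of three. In form: {"travel": [[x, y, z], ...], "twist": [[wx, wy, wz], ...]}. A call has 1 to 5 rows; each row shifts and turns the commanded pose from where the row before left it, along the tool's axes as they then stand; what a row does not reach is not made up. A row lasts 1/8 s, in which the tool goes at most 62.5 mm and 10.7 degrees, less where a joint would pass 70% of its speed; a pose out of reach is approached as far as the arm can. A call with a number of a shift or a turn outside -1 to 1 is refused whole. A call with a gripper value outside its range is refused whole. "hand" is the closure, from -1 (fully open) to 1 (shut), set as the call begins (left out, the last holds). The fingers move at their own pace and stop on an object; "squeeze" is the grip in N (left out, the last holds). Time passes only in rows, so rows that do not move let the fingers close. It gives the time, the measured TCP pose, the force, the opening and the grip force at its end, in the units of the state.
- get_obs(): the state, without advancing time (a new reading comes with each control period).
- camera(name): name is "scene" or "top" or "wrist"; returns the picture (400x640x3 uint8, blue, green, red); there is no depth.
- camera_info(name): a dict with "fx", "fy", "cx", "cy" (pixels), "cam_to_world" (4x4, takes a point from camera to world coordinates). Camera axes: x right, y down, z forward; pixel columns grow to the right and rows downward; lengths in mm; the calibration is good to about 2 mm. The wrist camera is an equidistant fisheye: a pixel r from the principal point sees the ray r / f radians off the axis. A picture is of the moment at which its call begins: read the wrist's pose just before it. camera_info takes no time and is no camera call; for the wrist camera it gives the pose at the moment of the call.
- order.job_done(): hands the job in; it is judged then, once.
Trained networks look in the newest picture that a camera, given by its name, has taken for a name from the list of things; names that differ only in an ending like _2 or _b are one class to them, and where a whole thing is asked for, a point or a joint stands for the part that bears it (a point fixed in the world has none). Each returns a list of dicts, best first, with "conf" (0 to 1); they miss things now and then, are a little off and sometimes report something else, mostly with a low value. They report only what shows in the picture. A call takes as long as a camera call. They do not tell look-alikes from the thing itself.
- nets.recognise(camera, target): "at" ([x, y, z] in mm, in the coordinates of the camera as it stood for that picture, good to about 4 mm: the middle of the surface that is visible of it).
- nets.landmark_of(camera, target): "at" ([x, y, z] in mm, in the coordinates of the camera as it stood for that picture, good to about 4 mm: a listed point, or the origin of a listed thing).
The state is a dict: "t": time; "qpos": joint angles; "joint_vel": joint speeds; "effort": joint torques, N m; "eef_pos": TCP position; "eef_rot": TCP orientation; "ft_force": force on the tool from outside, world axes, zero at the start; "moment": the same for the moment, N m; "finger_gap": finger opening in mm; "grip_force": force on a finger pad.
Only numpy, scipy, OpenCV 4.12 (cv2) and the standard library are available. Lean on these libraries where they do the work, as an engineer would, in place of code of your own. Each camera call takes 0.05 s, during which the arm holds its last target. There are 200 camera calls.

## Working session

There is one attempt and no reset: what is moved stays moved. The work goes in short steps, Python scripts to look and compute and a tool call to move; the robot and the scene stay as the last step left them, time stands still between calls to the robot, and variables do not carry over. Pictures are saved under pics/ and viewed, at most 14 in all, crops included, and the job is handed in when it is done.

Besides the shell and the picture viewer there is one more tool, called after "Emit:" as name(argument=value, ...) on one line, values as JSON. servo_tool: Moves the arm, as the interface text tells. Its arguments: {"type":"object","properties":{"travel":{"type":"array","items":{"type":"array","items":{"type":"number","minimum":-1,"maximum":1}}},"twist":{"type":"array","items":{"type":"array","items":{"type":"number","minimum":-1,"maximum":1}}},"hand":{"type":"number"},"squeeze":{"type":"number"}},"required":["travel","twist"]}

```bash
mkdir -p pics; cat > h.py <<'E'
import numpy as np, cv2
from cell import get_obs, camera, camera_info, order, nets
from scipy.spatial.transform import Rotation as R
def tw(cam,p):
    M=np.array(camera_info(cam)["cam_to_world"]); return M[:3,:3]@np.array(p)+M[:3,3]
def px(cam,pw):
    i=camera_info(cam); M=np.linalg.inv(np.array(i["cam_to_world"])); p=M[:3,:3]@np.array(pw)+M[:3,3]
    return np.round([i["fx"]*p[0]/p[2]+i["cx"], i["fy"]*p[1]/p[2]+i["cy"]])
def look(cam,name,crop=None,scale=1):
    im=camera(cam)
    o=im
    if crop: o=im[crop[1]:crop[3],crop[0]:crop[2]]
    if scale!=1:o=cv2.resize(o,None,fx=scale,fy=scale,interpolation=cv2.INTER_CUBIC)
    cv2.imwrite("pics/"+name,o); return im
E
python3 - <<'E'
from h import *
o=get_obs(); print({k:np.round(v,2) for k,v in o.items()})
for c in("scene","top"):
    look(c,c+"0.png"); i=camera_info(c); print(c,i["fx"],np.round(i["cam_to_world"],2).tolist())
    for t in ["cutter","clips","blade_face","supply_axis","supply_grip","bleed_axis","bleed_grip","tray","straightedge","edge_a","edge_b","tube0","glue_bottle"]:
        for d in nets.landmark_of(c,t)[:6]:
            w=tw(c,d["at"]); print(c,t,round(d["conf"],2),np.round(w),px(c,w))
print(get_obs()["t"])
E
```

```text
{'t': np.float64(0.0), 'qpos': array([75.23, 15.17, 91.98,  0.  , 72.98, -2.12]), 'joint_vel': array([ 0.08, -0.04, -0.02,  0.05,  0.05,  0.06]), 'effort': array([-0.000e+00, -5.021e+01, -3.569e+01,  7.000e-02,  3.000e-02,
       -0.000e+00]), 'eef_pos': array([147.75, 658.28, 403.41]), 'eef_rot': array([-179.87,   -0.  ,  167.35]), 'ft_force': array([ 0.8 ,  0.23, -1.  ]), 'moment': array([ 0.03, -0.02, -0.01]), 'grip_force': np.float64(0.0), 'finger_gap': np.float64(87.9)}
scene 391.7135464471313 [[0.17, 0.72, -0.68, 1165.59], [0.98, -0.13, 0.12, -80.33], [-0.0, -0.69, -0.73, 867.08], [0.0, 0.0, 0.0, 1.0]]
scene cutter 0.59 [522. -19.  -3.] [301. 247.]
scene clips 0.72 [472. -31.  50.] [293. 222.]
scene blade_face 0.97 [581. -16.  22.] [305. 259.]
scene supply_axis 0.66 [503. 152.  86.] [362. 212.]
scene supply_grip 0.51 [521. -20.   1.] [300. 246.]
scene supply_grip 0.48 [580. 163.  82.] [374. 235.]
scene bleed_axis 0.93 [389. 136.  82.] [346. 184.]
scene bleed_grip 0.56 [389. 191.  87.] [365. 181.]
scene tray 0.75 [ 483. -338.    1.] [182. 251.]
scene straightedge 0.59 [400. 324.
[... 1063 characters left out ...]
 supply_grip 0.73 [575. 161.  86.] [296. 160.]
top bleed_grip 0.56 [391. 187.  81.] [289. 217.]
top tray 0.67 [ 481. -340.    2.] [445. 189.]
top straightedge 0.96 [401. 328.   1.] [250. 216.]
top edge_a 0.75 [577. 160.  84.] [297. 160.]
top edge_a 0.68 [292. 322.   2.] [252. 249.]
top edge_a 0.66 [501. 377.  -1.] [236. 188.]
top edge_b 0.75 [577. 160.  84.] [297. 160.]
top edge_b 0.68 [292. 322.   2.] [252. 249.]
top edge_b 0.66 [501. 377.  -1.] [236. 188.]
top tube0 0.83 [ 166. -302.   11.] [439. 283.]
top tube0 0.77 [476. -83.  44.] [371. 191.]
top tube0 0.6 [472.  21.  49.] [340. 192.]
top tube0 0.54 [ 485. -135.   46.] [387. 188.]
top glue_bottle 0.76 [ 717. -219.    0.] [407. 123.]
1.4
```

View pics/scene0.png

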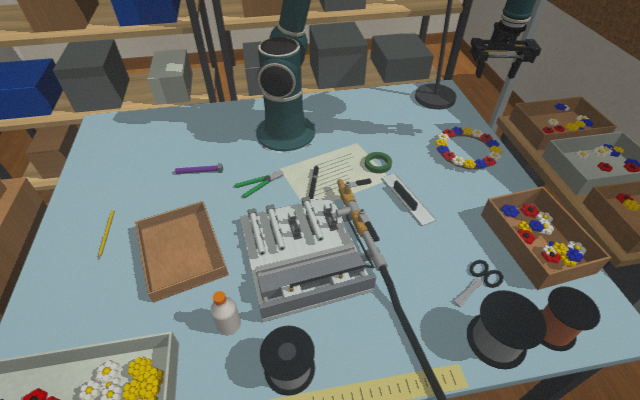

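```bash
python3 - <<'E'
import cv2
im=cv2.imread("pics/top0.png"); cv2.imwrite("pics/top0c.png",cv2.resize(im[80:300,200:500],None,fx=2.6,fy=2.6,interpolation=cv2.INTER_CUBIC))
E
```

```text
(no output)
```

View pics/top0c.png

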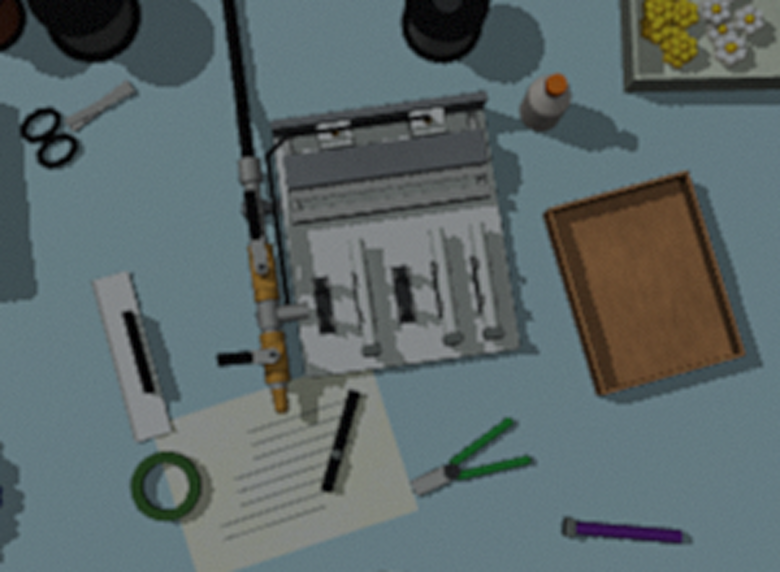

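```bash
cat >> h.py <<'E'
def go(pos,yaw,pitch_roll=None):
    """print shift (tool units) & turn to reach world TCP pos, yaw (tool down)"""
    o=get_obs(); Rc=R.from_euler("xyz",o["eef_rot"],degrees=True); Rt=R.from_euler("xyz",[180,0,yaw],degrees=True)
    tv=(Rc.inv()*Rt).as_rotvec(degrees=True)/5
    d=np.array(pos)-o["eef_pos"]
    print("t",o["t"],"travel",np.round(Rc.inv().apply(d)/30,3),"travel after turn",np.round(Rt.inv().apply(d)/30,3),"twist",np.round(tv,3))
E
python3 - <<'E'
from h import *
from scipy.optimize import least_squares
P=[(522,-19,0,0),(472,-31,-50,0),(581,-16,60,0),(478,-81,-50,-52),(485,-132,-50,-104),(470,25,-50,52),(523,-22,0,0),(472,-26,-50,0),(586,-17,60,0),(476,-83,-50,-52),(472,21,-50,52),(485,-135,-50,-104),
(503,152,'s',175),(580,163,'g',175),(389,136,'b',175),(389,191,'b',225),(502,151,'s',175),(575,161,'g',175),(391,187,'b',225)]
def f(p):
    a,x,y,s=p;r=[]
    for u,v,m,n in P:
        m={'s':s,'g':s+75,'b':s-110}.get(m,m)
        r+=[x+m*np.cos(a)-n*np.sin(a)-u,y+m*np.sin(a)+n*np.cos(a)-v]
    return np.array(r)
s=least_squares(f,[0.1,520,-20,0],loss="soft_l1"); print(np.degrees(s.x[0]),s.x[1:],np.round(f(s.x)).tolist())
a,x,y,sx=s.x; c=np.array([[np.cos(a),-np.sin(a)],[np.sin(a),np.cos(a)]])
W=lambda m,n:np.round(c@[m,n]+[x,y],1)
print("sup",W(sx,175),W(sx+75,175),"bleed",W(sx-110,175),W(sx-110,225))
go([*W(sx+40,150),400],np.degrees(a))
E
```

```text
6.749265263028887 [522.29464732 -22.86085586   1.40068116] [0.0, -4.0, 1.0, 2.0, 1.0, 0.0, 1.0, 1.0, -0.0, -0.0, -3.0, -2.0, -1.0, -1.0, 1.0, -3.0, -4.0, 1.0, 3.0, 3.0, -5.0, 2.0, -0.0, 3.0, 0.0, -1.0, -2.0, -3.0, 5.0, 2.0, -1.0, -3.0, 1.0, 0.0, 3.0, -1.0, -3.0, 1.0]
sup [503.1 151.1] [577.6 159.9] bleed [393.9 138.2] [388.  187.8]
t 1.4 travel [-16.796 -14.255   0.157] travel after turn [11.107 19.024  0.157] twist [-0.000e+00  1.000e-03  3.212e+01]
```

Emit:
servo_tool(travel=[[-1,-0.84,0],[-1,-0.84,0],[-1,-0.84,0],[-1,-0.84,0],[-1,-0.84,0]], twist=[[0,0,0],[0,0,0],[0,0,0],[0,0,0],[0,0,0]], hand=0.3)

```text
t: 2.02
eef_pos: [267.2, 501.8, 404.9]
eef_rot: [180.0, 0.0, 167.4]
ft_force: [1.0, -0.5, 0.1]
finger_gap: 40.3
grip_force: 0.0
```

Emit:
servo_tool(travel=[[-1,-0.84,0],[-1,-0.84,0],[-1,-0.84,0],[-1,-0.84,0],[-1,-0.84,0]], twist=[[0,0,0],[0,0,0],[0,0,0],[0,0,0],[0,0,0]])

```text
t: 2.65
eef_pos: [386.0, 345.9, 405.0]
eef_rot: [180.0, 0.0, 167.4]
ft_force: [-0.3, 0.6, -1.1]
finger_gap: 30.9
grip_force: 0.0
```

Emit:
servo_tool(travel=[[-1,-0.84,0],[-1,-0.84,0],[-1,-0.84,0],[-1,-0.84,0],[-1,-0.84,0]], twist=[[0,0,0],[0,0,0],[0,0,0],[0,0,0],[0,0,0]])

```text
t: 3.28
eef_pos: [504.8, 190.1, 404.9]
eef_rot: [180.0, 0.0, 167.3]
ft_force: [-0.4, 0.4, -0.3]
finger_gap: 30.7
grip_force: 0.0
```

Emit:
servo_tool(travel=[[-0.9,-0.84,0],[-0.9,-0.84,0],[0,0,0],[0,0,0],[0,0,0]], twist=[[0,0,0],[0,0,0],[0,0,1],[0,0,1],[0,0,1]])

```text
t: 3.9
eef_pos: [545.9, 130.0, 404.8]
eef_rot: [180.0, 0.0, 152.2]
ft_force: [-0.1, 0.2, 1.1]
finger_gap: 31.0
grip_force: 0.0
```

Emit:
servo_tool(travel=[[0,0,0],[0,0,0],[0,0,0],[0,0,0],[0,0,0]], twist=[[0,0,1],[0,0,1],[0,0,1],[0,0,1],[0,0,1]])

```text
t: 4.53
eef_pos: [545.7, 130.2, 404.8]
eef_rot: [180.0, 0.0, 127.2]
ft_force: [-0.4, 0.2, 0.2]
finger_gap: 31.1
grip_force: 0.0
```

Emit:
servo_tool(travel=[[0,0,0],[0,0,0],[0,0,0],[0,0,0],[0,0,0]], twist=[[0,0,1],[0,0,1],[0,0,1],[0,0,1],[0,0,1]])

```text
t: 5.15
eef_pos: [545.7, 130.2, 404.8]
eef_rot: [180.0, 0.0, 102.2]
ft_force: [0.2, 0.2, -0.2]
finger_gap: 30.9
grip_force: 0.0
```

Emit:
servo_tool(travel=[[0,0,0],[0,0,0],[0,0,0],[0,0,0],[0,0,0]], twist=[[0,0,1],[0,0,1],[0,0,1],[0,0,1],[0,0,1]])

```text
t: 5.78
eef_pos: [545.7, 130.2, 404.8]
eef_rot: [180.0, -0.0, 77.2]
ft_force: [0.2, -0.6, -0.8]
finger_gap: 30.7
grip_force: 0.0
```

Emit:
servo_tool(travel=[[0,0,0],[0,0,0],[0,0,0],[0,0,0],[0,0,0]], twist=[[0,0,1],[0,0,1],[0,0,1],[0,0,1],[0,0,1]])

```text
t: 6.4
eef_pos: [545.7, 130.2, 404.8]
eef_rot: [180.0, -0.0, 52.2]
ft_force: [-0.2, -0.4, 0.5]
finger_gap: 31.1
grip_force: 0.0
```

Emit:
servo_tool(travel=[[0,0,0],[0,0,0],[0,0,0],[0,0,0],[0,0,0]], twist=[[0,0,1],[0,0,1],[0,0,1],[0,0,1],[0,0,1]])

```text
t: 7.02
eef_pos: [545.7, 130.2, 404.8]
eef_rot: [180.0, -0.0, 27.2]
ft_force: [-0.4, -0.2, -0.7]
finger_gap: 30.8
grip_force: 0.0
```

Emit:
servo_tool(travel=[[0,0,0],[0,0,0],[0,0,0],[0,0,0],[0,0,0]], twist=[[0,0,1],[0,0,1],[0,0,1],[0,0,1],[0,0,0.12]])

```text
t: 7.65
eef_pos: [545.8, 130.2, 404.8]
eef_rot: [-180.0, -0.0, 6.8]
ft_force: [0.4, 0.0, 0.4]
finger_gap: 30.6
grip_force: 0.0
```

```bash
cat > w.py <<'E'
from h import *
def wpx(w):
    i=camera_info("wrist"); M=np.linalg.inv(np.array(i["cam_to_world"])); p=M[:3,:3]@np.array(w)+M[:3,3]
    th=np.arctan2(np.hypot(p[0],p[1]),p[2]); u=p[:2]/np.hypot(p[0],p[1])*th
    return np.round([i["fx"]*u[0]+i["cx"],i["fy"]*u[1]+i["cy"]])
def ray(u,v,z):
    """world point on plane z seen at wrist pixel u,v"""
    i=camera_info("wrist"); M=np.array(i["cam_to_world"]); a=np.array([(u-i["cx"])/i["fx"],(v-i["cy"])/i["fy"]]); th=np.hypot(*a)
    d=M[:3,:3]@np.r_[a/th*np.sin(th),np.cos(th)]; return M[:3,3]+d*(z-M[2,3])/d[2]
def scan(names,lm=True):
    for t in names:
        for d in (nets.landmark_of if lm else nets.recognise)("wrist",t)[:4]:
            w=tw("wrist",d["at"]); print(t,round(d["conf"],2),np.round(w,1),wpx(w))
E
python3 - <<'E'
from w import *
o=get_obs(); print(o["t"],np.round(o["eef_pos"],1),np.round(o["eef_rot"],2),np.round(o["qpos"],1),o["finger_gap"])
i=camera_info("wrist"); print(i["fx"],i["cx"],i["cy"],np.round(i["cam_to_world"],2).tolist())
look("wrist","w1.png")
scan(["supply_axis","supply_grip","bleed_axis","bleed_grip","blade_face","clips","tube0","cutter"])
E
```

```text
7.65 [545.8 130.2 404.8] [-1.80e+02 -1.00e-02  6.77e+00] [ 10.9   2.8 106.   -0.   71.2  94.1] 30.55261676226123
309.70691628693146 316.77447672397267 198.40341509870146 [[0.12, -0.96, -0.27, 614.44], [-0.99, -0.11, -0.03, 139.02], [0.0, 0.27, -0.96, 384.39], [0.0, 0.0, 0.0, 1.0]]
supply_axis 0.6 [ 485.7 -131.3   47.4] [502. 244.]
supply_axis 0.55 [499.7 155.6  83.1] [288. 224.]
supply_grip 0.65 [572.9 159.5  85.3] [291. 154.]
bleed_axis 0.71 [388.9 137.8  84.8] [295. 312.]
bleed_axis 0.52 [ 715.1 -216.4   -1. ] [556.  93.]
blade_face 0.91 [579.5 -19.6  23.2] [440. 161.]
blade_face 0.71 [ 479.  -337.3    1.1] [571. 243.]
clips 0.98 [470.3 -28.7  47.8] [435. 251.]
tube0 0.89 [ 483.5 -133.5   45. ] [502. 245.]
tube0 0.73 [475.  -78.8  44.9] [469. 249.]
cutter 0.74 [ 479.5 -339.3   -0.6] [572. 242.]
cutter 0.55 [517.3 -20.4  -2.3] [425. 203.]
```

View pics/w1.png

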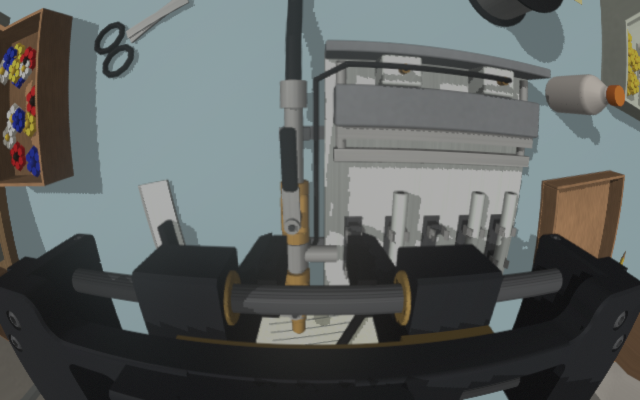

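```bash
python3 - <<'E'
from w import *
for u,v,z in [(292,228,88),(289,128,89),(288.5,158,89),(289,190,89),(318,160,40),(318,160,70),(318,230,40),(337,230,20)]: print(u,v,z,np.round(ray(u,v,z),1))
go([577,159.5,238],6.75)
E
```

```text
292 228 88 [497.6 150.9  88. ]
289 128 89 [598.  163.6  89. ]
288.5 158 89 [569.1 161.1  89. ]
289 190 89 [537.5 157.5  89. ]
318 160 40 [563.1 131.6  40. ]
318 160 70 [567.5 132.2  70. ]
318 230 40 [479.8 121.7  40. ]
337 230 20 [474.7  96.8  20. ]
t 8.1 travel [ 1.149 -0.846  5.557] travel after turn [ 1.148 -0.846  5.557] twist [0.    0.    0.003]
```

```bash
python3 - <<'E'
import cv2
im=cv2.imread("pics/scene0.png")
cv2.imwrite("pics/s0c.png",cv2.resize(im[165:315,230:430],None,fx=4,fy=4,interpolation=cv2.INTER_CUBIC))
E
```

```text
(no output)
```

View pics/s0c.png

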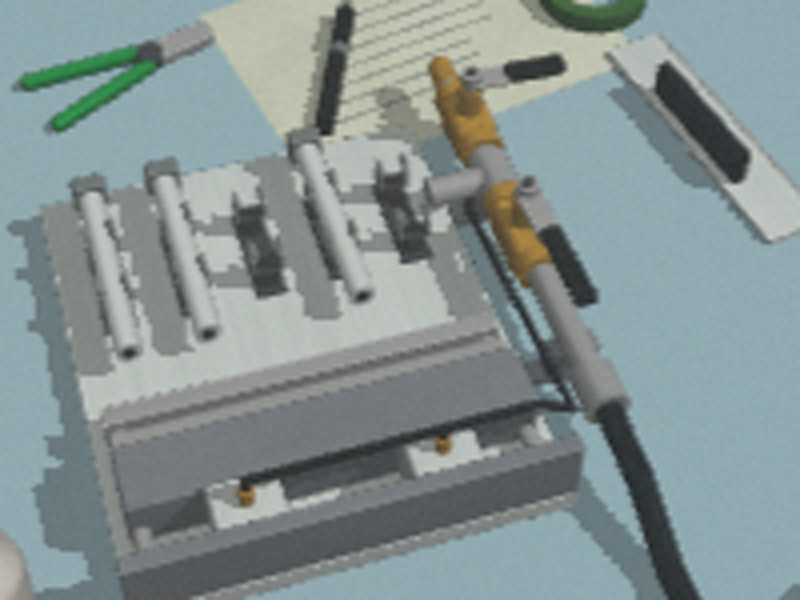

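Emit:
servo_tool(travel=[[0.55,-0.45,1],[0.5,-0.44,1],[0,0,1],[0,0,1],[0,0,0.6]], twist=[[0,0,0],[0,0,0],[0,0,0],[0,0,0],[0,0,0]])

```text
t: 8.72
eef_pos: [573.4, 160.4, 264.9]
eef_rot: [180.0, 0.1, 6.8]
ft_force: [-0.5, 0.4, -1.0]
finger_gap: 31.1
grip_force: 0.0
```

```bash
python3 - <<'E'
from w import *
look("wrist","w2.png"); scan(["supply_axis","supply_grip"]); go([574,160.5,236],6.75)
E
```

```text
supply_axis 0.87 [499.2 153.9  83.9] [314. 339.]
supply_grip 0.81 [575.1 157.3  84.9] [324. 237.]
t 8.875 travel [ 0.015 -0.004  0.998] travel after turn [ 0.013 -0.004  0.998] twist [0.003 0.022 0.   ]
```

View pics/w2.png

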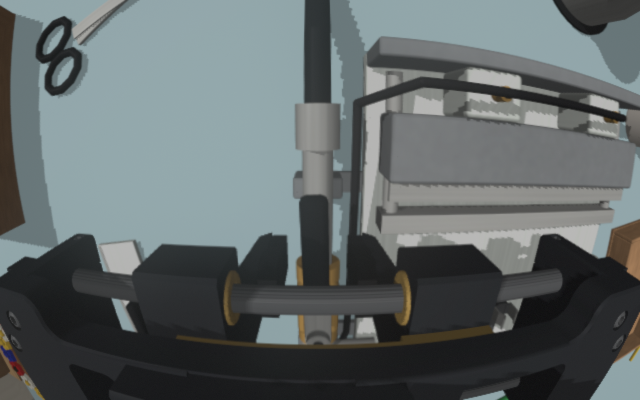

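```bash
python3 - <<'E'
from w import *
for u,v in [(318,338),(314,197),(314,230)]: print(np.round(ray(u,v,89),1))
E
```

```text
[504.4 152.1  89. ]
[598.9 165.4  89. ]
[580.5 163.3  89. ]
```

Emit:
servo_tool(travel=[[0,0,0.5],[0,0,0.5],[0,0,0],[0,0,0],[0,0,0]], twist=[[0,0,0],[0,0,0],[0,0,0],[0,0,0],[0,0,0]])

```text
t: 9.5
eef_pos: [574.3, 160.5, 237.3]
eef_rot: [-180.0, -0.1, 6.8]
ft_force: [-0.6, -0.0, 0.2]
finger_gap: 30.6
grip_force: 0.0
```

Emit:
servo_tool(travel=[[0,0,0],[0,0,0],[0,0,0],[0,0,0]], twist=[[0,0,0],[0,0,0],[0,0,0],[0,0,0]], hand=1, squeeze=20)

```text
t: 10.0
eef_pos: [574.1, 160.7, 237.1]
eef_rot: [-180.0, -0.1, 6.8]
ft_force: [0.5, 2.6, 2.1]
finger_gap: 15.7
grip_force: 20.0
```

Emit:
servo_tool(travel=[[-0.01,-0.212,0],[-0.01,-0.212,0],[-0.01,-0.212,0],[-0.01,-0.212,0],[-0.01,-0.212,0]], twist=[[0,0,-1],[0,0,-1],[0,0,-1],[0,0,-1],[0,0,-1]])

```text
t: 10.62
eef_pos: [563.7, 190.3, 237.1]
eef_rot: [180.0, -0.1, 31.9]
ft_force: [0.4, -0.5, 1.3]
finger_gap: 15.8
grip_force: 20.1
```

Emit:
servo_tool(travel=[[-0.01,-0.212,0],[-0.01,-0.212,0],[-0.01,-0.212,0],[-0.01,-0.212,0],[-0.01,-0.212,0]], twist=[[0,0,-1],[0,0,-1],[0,0,-1],[0,0,-1],[0,0,-1]])

```text
t: 11.25
eef_pos: [541.5, 213.2, 237.1]
eef_rot: [180.0, -0.1, 56.8]
ft_force: [0.2, 2.8, 1.3]
finger_gap: 15.7
grip_force: 20.2
```

Emit:
servo_tool(travel=[[-0.01,-0.212,0],[-0.01,-0.212,0],[-0.01,-0.212,0],[-0.01,-0.212,0],[-0.01,-0.212,0]], twist=[[0,0,-1],[0,0,-1],[0,0,-1],[0,0,-1],[0,0,-1]])

```text
t: 11.88
eef_pos: [511.7, 224.7, 237.1]
eef_rot: [180.0, -0.1, 81.8]
ft_force: [-0.7, 4.9, 0.6]
finger_gap: 15.6
grip_force: 20.3
```

Emit:
servo_tool(travel=[[-0.01,-0.212,0],[-0.01,-0.212,0],[0,0,0]], twist=[[0,0,-1],[0,0,-1],[0,0,0]])

```text
t: 12.25
eef_pos: [498.1, 225.6, 237.1]
eef_rot: [-179.9, -0.2, 91.7]
ft_force: [-4.9, 6.1, 3.9]
finger_gap: 15.5
grip_force: 20.0
```

Emit:
servo_tool(travel=[[0,-0.106,0],[0,-0.106,0],[0,-0.106,0],[0,0,0]], twist=[[0,0,-0.5],[0,0,-0.5],[0,0,-0.3],[0,0,0]])

```text
t: 12.75
eef_pos: [490.2, 224.9, 237.2]
eef_rot: [179.8, -0.2, 98.2]
ft_force: [2.1, 6.3, -2.1]
finger_gap: 15.8
grip_force: 20.2
```

Emit:
servo_tool(travel=[[0,-0.1,0],[0,0,0]], twist=[[0,0,0],[0,0,0]])

```text
t: 13.0
eef_pos: [489.1, 224.7, 237.3]
eef_rot: [179.4, -0.2, 98.2]
ft_force: [11.4, 7.6, -9.7]
finger_gap: 15.7
grip_force: 20.2
```

Emit:
servo_tool(travel=[[0,-0.12,0],[0,0,0],[0,0.2,0]], twist=[[0,0,0],[0,0,0],[0,0,0]])

```text
t: 13.38
eef_pos: [490.3, 224.8, 237.1]
eef_rot: [179.8, -0.2, 98.1]
ft_force: [-5.0, 5.7, 4.5]
finger_gap: 15.8
grip_force: 20.1
```

Emit:
servo_tool(travel=[[0,0,0],[0,0,0],[0,0,0],[0,0,-0.8],[0,0,-0.8]], twist=[[0,0,0],[0,0,0],[0,0,0],[0,0,0],[0,0,0]], hand=0.3)

```text
t: 14.0
eef_pos: [488.4, 223.5, 284.7]
eef_rot: [-179.9, 0.0, 98.3]
ft_force: [0.5, 0.8, 0.0]
finger_gap: 30.9
grip_force: 0.0
```

```bash
python3 - <<'E'
from w import *
print(np.round(get_obs()["eef_pos"],1))
look("wrist","w3.png"); scan(["supply_axis","supply_grip","bleed_axis","bleed_grip"]); go([388,187.8,260],96.75)
E
```

```text
[488.4 223.5 284.7]
supply_axis 0.86 [504.5 154.   84.3] [322. 318.]
supply_grip 0.83 [496.3 222.7  83.2] [327. 231.]
supply_grip 0.33 [398.1 330.1   3.3] [228.  61.]
bleed_grip 0.62 [386.1 190.5  85.6] [165. 251.]
t 14.25 travel [-0.698 -3.484  0.802] travel after turn [-0.789 -3.465  0.799] twist [-0.01   0.004  0.3  ]
```

View pics/w3.png

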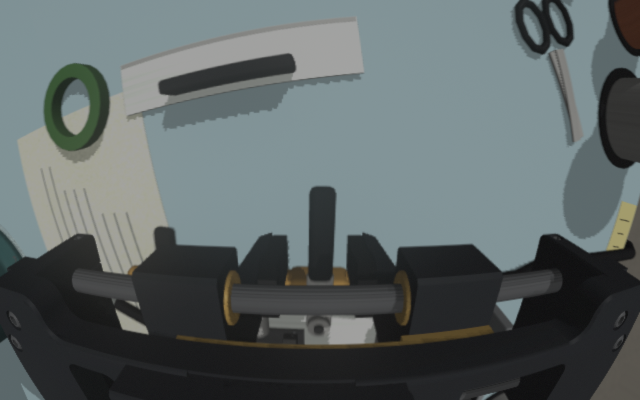

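```bash
python3 - <<'E'
from w import *
a,b=ray(319,325,89),ray(322,190,89); print(a,b,np.degrees(np.arctan2(*(b-a)[1::-1])))
a,b=ray(165,230,89),ray(165,251,89); print(a,b)
E
```

```text
[499.84724406 152.56061467  89.        ] [487.34975439 249.71347392  89.        ] 97.33012414995297
[388.90196905 208.49096581  89.        ] [388.1743194  192.74772793  89.        ]
```

Emit:
servo_tool(travel=[[-0.4,-0.9,0],[-0.35,-0.9,0],[0,-0.9,0],[0,-0.78,0],[0,0,0]], twist=[[0,0,0],[0,0,0],[0,0,0],[0,0,0],[0,0,0.25]])

```text
t: 14.88
eef_pos: [387.0, 186.0, 283.1]
eef_rot: [-179.8, 0.1, 97.0]
ft_force: [-0.4, 0.3, -0.2]
finger_gap: 31.0
grip_force: 0.0
```

Emit:
servo_tool(travel=[[0,0,0.4],[0,0,0.4],[0,0,0],[0,0,0]], twist=[[0,0,0],[0,0,0],[0,0,0],[0,0,0]])

```text
t: 15.38
eef_pos: [389.1, 186.6, 260.4]
eef_rot: [-180.0, 0.0, 97.0]
ft_force: [-0.8, 0.5, 0.7]
finger_gap: 30.6
grip_force: 0.0
```

```bash
python3 - <<'E'
from w import *
print(np.round(get_obs()["eef_pos"],1))
look("wrist","w4.png"); scan(["bleed_axis","bleed_grip"]); go([387,189,237],97)
E
```

```text
[389.1 186.6 260.4]
bleed_axis 0.8 [388.8 140.6  82.4] [308. 309.]
bleed_grip 0.88 [383.8 190.8  89.5] [308. 240.]
t 15.525 travel [ 0.087 -0.061  0.8  ] travel after turn [ 0.087 -0.06   0.8  ] twist [ 0.007 -0.002 -0.   ]
```

View pics/w4.png

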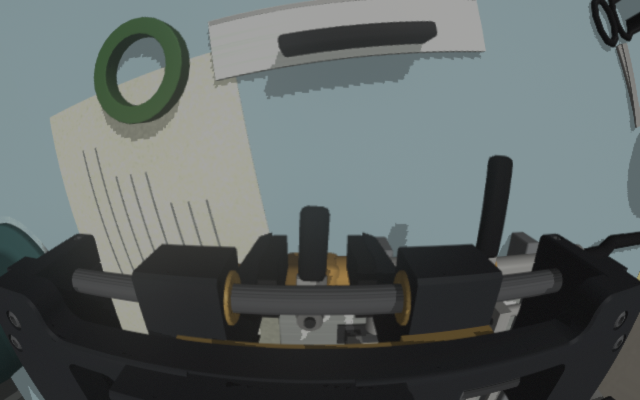

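```bash
python3 - <<'E'
from w import *
a,b=ray(311,322,89),ray(314,209,89); print(a,b,np.degrees(np.arctan2(*(b-a)[1::-1])))
E
```

```text
[391.63590506 135.86157836  89.        ] [384.95449518 208.1471124   89.        ] 95.28088994444519
```

Emit:
servo_tool(travel=[[0,-0.06,0.4],[0,0,0.4],[0,0,0],[0,0,0]], twist=[[0,0,0],[0,0,0],[0,0,0],[0,0,0]])

```text
t: 16.02
eef_pos: [386.9, 186.3, 236.4]
eef_rot: [-180.0, 0.0, 97.0]
ft_force: [-0.0, 0.3, 1.0]
finger_gap: 30.9
grip_force: 0.0
```

Emit:
servo_tool(travel=[[0,0,0],[0,0,0],[0,0,0],[0,0,0]], twist=[[0,0,0],[0,0,0],[0,0,0],[0,0,0]], hand=1, squeeze=20)

```text
t: 16.52
eef_pos: [387.0, 186.4, 237.0]
eef_rot: [-180.0, -0.0, 97.0]
ft_force: [-2.2, 0.2, 3.2]
finger_gap: 15.7
grip_force: 20.0
```

Emit:
servo_tool(travel=[[-0.006,0.142,0],[-0.006,0.142,0],[-0.006,0.142,0],[-0.006,0.142,0],[-0.006,0.142,0]], twist=[[0,0,1],[0,0,1],[0,0,1],[0,0,1],[0,0,1]])

```text
t: 17.15
eef_pos: [407.3, 184.0, 236.9]
eef_rot: [-179.8, 0.1, 71.9]
ft_force: [-6.4, -2.0, 8.6]
finger_gap: 15.6
grip_force: 19.7
```

Emit:
servo_tool(travel=[[-0.006,0.142,0],[-0.006,0.142,0],[-0.006,0.142,0],[-0.006,0.142,0],[-0.006,0.142,0]], twist=[[0,0,1],[0,0,1],[0,0,1],[0,0,1],[0,0,1]])

```text
t: 17.77
eef_pos: [425.2, 173.2, 236.8]
eef_rot: [-179.9, 0.2, 46.9]
ft_force: [-8.1, -2.2, 10.4]
finger_gap: 15.9
grip_force: 19.8
```

Emit:
servo_tool(travel=[[-0.006,0.142,0],[-0.006,0.142,0],[-0.006,0.142,0],[-0.006,0.142,0],[-0.006,0.142,0]], twist=[[0,0,1],[0,0,1],[0,0,1],[0,0,1],[0,0,1]])

```text
t: 18.4
eef_pos: [436.9, 155.9, 236.8]
eef_rot: [-180.0, 0.3, 21.9]
ft_force: [-10.2, -0.3, 9.7]
finger_gap: 16.0
grip_force: 19.9
```

Emit:
servo_tool(travel=[[-0.006,0.142,0],[-0.006,0.142,0],[0,0,0],[0,0,0]], twist=[[0,0,1],[0,0,1],[0,0,0],[0,0,0]])

```text
t: 18.9
eef_pos: [439.4, 147.6, 236.8]
eef_rot: [180.0, 0.3, 12.0]
ft_force: [-8.8, -2.1, 10.0]
finger_gap: 15.7
grip_force: 20.0
```

Emit:
servo_tool(travel=[[0,0.071,0],[0,0.071,0],[0,0.07,0],[0,0,0],[0,0,0]], twist=[[0,0,0.5],[0,0,0.5],[0,0,0],[0,0,0],[0,0,0]])

```text
t: 19.52
eef_pos: [440.1, 143.0, 236.8]
eef_rot: [-179.8, 0.3, 7.0]
ft_force: [-10.9, 8.8, 9.8]
finger_gap: 15.9
grip_force: 20.0
```

Emit:
servo_tool(travel=[[0.1,0.1,0],[0,0,0],[0,0,0]], twist=[[0,0,0],[0,0,0],[0,0,0]])

```text
t: 19.9
eef_pos: [441.3, 142.2, 236.5]
eef_rot: [-179.5, 0.7, 6.9]
ft_force: [-21.0, 19.7, 16.7]
finger_gap: 15.4
grip_force: 19.9
```

Emit:
servo_tool(travel=[[0,-0.15,0],[0,0,0],[0,0,0],[0,0,-1],[0,0,-1]], twist=[[0,0,0],[0,0,0],[0,0,0],[0,0,0],[0,0,0]], hand=0.3)

```text
t: 20.52
eef_pos: [444.7, 143.1, 296.8]
eef_rot: [180.0, 0.1, 7.0]
ft_force: [0.1, 0.1, -1.0]
finger_gap: 31.1
grip_force: 0.0
```

```bash
python3 - <<'E'
from w import *
print(np.round(get_obs()["eef_pos"],1))
look("wrist","w5.png"); scan(["bleed_axis","bleed_grip","supply_axis","supply_grip","tube0","clips","blade_face"])
E
```

```text
[444.7 143.1 296.8]
bleed_axis 0.88 [391.8 140.7  87.8] [313. 293.]
bleed_grip 0.59 [440.7 147.2  90.1] [311. 231.]
supply_axis 0.8 [500.5 155.7  84.1] [309. 135.]
supply_grip 0.6 [492.7 222.9  84.7] [204. 136.]
tube0 0.86 [475.7 -78.   46.3] [551. 198.]
tube0 0.78 [ 483.6 -134.1   45. ] [585. 197.]
tube0 0.68 [462.5  21.2  42.6] [464. 198.]
clips 0.84 [466.  -27.5  48. ] [512. 202.]
clips 0.34 [519.3 -21.7  -2.3] [491. 136.]
blade_face 0.92 [577.2 -16.1  22.2] [508.  77.]
blade_face 0.42 [433.2 145.2  83.5] [313. 235.]
blade_face 0.39 [496.8 154.9  81.5] [310. 138.]
```

View pics/w5.png

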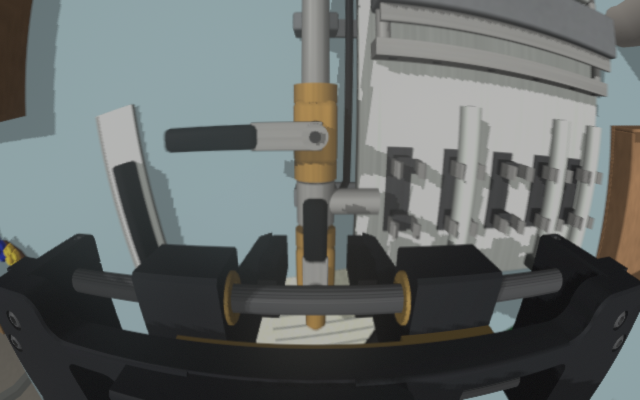

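```bash
python3 - <<'E'
from w import *
A=lambda a,b:(np.round(a,1),np.round(b,1),np.degrees(np.arctan2(*(b-a)[1::-1])))
print(A(ray(316,137,89),ray(168,141,89)))
print(A(ray(315,310,38),ray(315.5,90,38)))
print("tube3",A(ray(461,248,55),ray(469,112,55)))
print("bleed",A(ray(315,258,89),ray(315,202,89)))
go([465,20,300],6.9)
E
```

```text
(array([498.2, 151. ,  89. ]), array([487.2, 246.1,  89. ]), np.float64(96.62601278538425))
(array([338.8, 132.8,  38. ]), array([529.9, 155.3,  38. ]), np.float64(6.7187029186195515))
tube3 (array([422.3,  18.5,  55. ]), array([532.5,  38.2,  55. ]), np.float64(10.108510647110263))
bleed (array([419.2, 142.1,  89. ]), array([458. , 146.7,  89. ]), np.float64(6.81411657776526))
t 20.925 travel [ 0.192  4.165 -0.158] travel after turn [ 0.199  4.164 -0.16 ] twist [0.005 0.03  0.018]
```

Emit:
servo_tool(travel=[[0.15,1,0],[0,1,0],[0,1,0],[0,1,0],[0,0.05,0]], twist=[[0,0,0.02],[0,0,0],[0,0,0],[0,0,0],[0,0,0]])

```text
t: 21.55
eef_pos: [463.5, 22.3, 295.7]
eef_rot: [-180.0, 0.1, 6.7]
ft_force: [-0.1, -0.2, -0.0]
finger_gap: 30.7
grip_force: 0.0
```

Emit:
servo_tool(travel=[[0,0,0],[0,0,0]], twist=[[0,0,0],[0,0,0]])

```text
t: 21.8
eef_pos: [463.6, 24.3, 296.4]
eef_rot: [-180.0, 0.0, 7.0]
ft_force: [-1.0, 0.2, -0.8]
finger_gap: 31.5
grip_force: 0.0
```

```bash
python3 - <<'E'
from w import *
print(np.round(get_obs()["eef_pos"],1))
look("wrist","w6.png"); scan(["tube0","clips","blade_face","cutter","tray"])
E
```

```text
[463.6  24.3 296.4]
tube0 0.87 [ 484.8 -129.5   47.9] [497. 201.]
tube0 0.71 [474.3 -80.3  46.3] [445. 206.]
tube0 0.63 [463.7  25.5  44.5] [316. 203.]
tube0 0.63 [ 163.4 -301.2   11.5] [497. 398.]
clips 0.85 [470.  -29.   51.6] [387. 206.]
clips 0.53 [464.9  25.   47.2] [317. 203.]
blade_face 0.76 [579.8 -18.5  25.8] [387.  66.]
cutter 0.74 [519.2 -23.   -3.5] [376. 136.]
tray 0.56 [ 4.775e+02 -3.415e+02 -3.000e-01] [594. 214.]
```

View pics/w6.png

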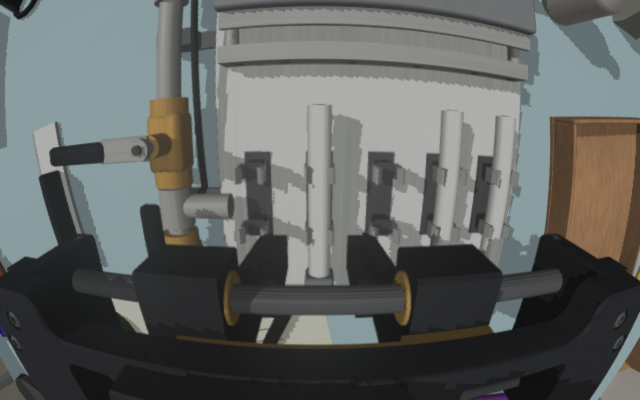

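```bash
python3 - <<'E'
from w import *
for u,v,z in [(319,174,56),(319,232,56),(320,108,50),(319,280,50)]: print(np.round(ray(u,v,z),1))
go([463.5,24.3,193],6.8)
print("edges of blade",np.round(ray(222,60,44),1),np.round(ray(527,70,44),1),"bed-left-right",np.round(ray(552,118,40),1),np.round(ray(640,118,40),1))
E
```

```text
[489.5  26.1  56. ]
[444.7  20.7  56. ]
[536.8  31.1  50. ]
[398.9  15.   50. ]
t 22.1 travel [-0.007 -0.013  3.458] travel after turn [-0.007 -0.013  3.458] twist [-0.    -0.001  0.028]
edges of blade [567.5 109.7  44. ] [ 604.7 -142.5   44. ] bed-left-right [ 570.4 -183.8   40. ] [ 614.  -351.8   40. ]
```

Emit:
servo_tool(travel=[[0,0,0.8],[0,0,0.8],[0,0,0.8],[0,0,0.6],[0,0,0.4]], twist=[[0,0,0.03],[0,0,0],[0,0,0],[0,0,0],[0,0,0]])

```text
t: 22.72
eef_pos: [463.5, 23.7, 193.8]
eef_rot: [-180.0, 0.1, 6.8]
ft_force: [0.3, 0.0, -0.6]
finger_gap: 31.2
grip_force: 0.0
```

Emit:
servo_tool(travel=[[0,0,0],[0,0,0],[0,0,0],[0,0,0]], twist=[[0,0,0],[0,0,0],[0,0,0],[0,0,0]], hand=1, squeeze=40)

```text
t: 23.22
eef_pos: [463.9, 23.4, 195.0]
eef_rot: [180.0, -0.0, 6.8]
ft_force: [0.4, -2.4, -1.5]
finger_gap: 16.5
grip_force: 40.0
```

Emit:
servo_tool(travel=[[0,0,-0.2],[0,0,-0.2],[0,0,-0.2],[0,0,-0.2],[0,0,-0.3]], twist=[[0,0,0],[0,0,0],[0,0,0],[0,0,0],[0,0,0]])

```text
t: 23.85
eef_pos: [464.1, 23.8, 228.8]
eef_rot: [-180.0, -0.1, 6.8]
ft_force: [0.3, 0.9, -1.1]
finger_gap: 16.7
grip_force: 40.0
```

Emit:
servo_tool(travel=[[0,0,-0.7],[0,0,-0.7],[0,0,-0.7],[0,0,-0.5],[0,0,0]], twist=[[0,0,0],[0,0,0],[0,0,0],[0,0,0],[0,0,0]])

```text
t: 24.48
eef_pos: [464.5, 23.6, 307.4]
eef_rot: [180.0, -0.2, 6.8]
ft_force: [0.3, -0.5, -1.9]
finger_gap: 16.2
grip_force: 40.0
```

```bash
python3 - <<'E'
from w import *
camera("top")
for c in ["top"]:
  for t in ["tray","tube0"]:
    for d in nets.landmark_of(c,t)[:5]: print(t,d["conf"],np.round(tw(c,d["at"])))
go([478,-285,290],16)
o=get_obs(); print(o["finger_gap"],o["grip_force"])
E
```

```text
tray 0.85 [ 480. -341.    3.]
tube0 0.78 [ 165. -303.   13.]
tube0 0.68 [476. -82.  42.]
tube0 0.5 [ 486. -132.   46.]
tube0 0.48 [473.  22. 161.]
t 24.625 travel [-0.724 10.272  0.499] travel after turn [-2.366 10.022  0.5  ] twist [-0.004  0.014 -1.849]
16.12252315781912 40.010191798210144
```

Emit:
servo_tool(travel=[[0,0,0],[0,0,0],[-0.25,0.95,0],[-0.25,0.95,0],[-0.25,0.95,0]], twist=[[0,0,-0.95],[0,0,-0.9],[0,0,0],[0,0,0],[0,0,0]])

```text
t: 25.25
eef_pos: [465.2, -65.5, 304.4]
eef_rot: [-179.9, 0.1, 16.0]
ft_force: [-0.0, 0.5, -0.4]
finger_gap: 16.6
grip_force: 40.0
```

Emit:
servo_tool(travel=[[-0.25,0.95,0],[-0.25,0.95,0],[-0.25,0.95,0],[-0.25,0.95,0],[-0.25,0.95,0]], twist=[[0,0,0],[0,0,0],[0,0,0],[0,0,0],[0,0,0]])

```text
t: 25.88
eef_pos: [468.4, -212.9, 304.3]
eef_rot: [-179.9, 0.1, 16.0]
ft_force: [1.3, -0.2, -0.3]
finger_gap: 16.7
grip_force: 40.0
```

Emit:
servo_tool(travel=[[-0.28,0.95,0],[-0.28,0.95,0],[-0.28,0.79,0],[0,0,0],[0,0,0]], twist=[[0,0,0],[0,0,0],[0,0,0],[0,0,0],[0,0,0]])

```text
t: 26.5
eef_pos: [466.6, -296.1, 304.6]
eef_rot: [-179.9, 0.1, 16.0]
ft_force: [-0.1, 0.6, -0.8]
finger_gap: 16.5
grip_force: 40.0
```

```bash
python3 - <<'E'
from w import *
print(np.round(get_obs()["eef_pos"],1))
look("wrist","w7.png"); scan(["tray"]); go([467.6,-296.7,176],16)
E
```

```text
[ 466.6 -296.1  304.6]
tray 0.75 [ 480.6 -340.6    1.2] [367. 187.]
t 26.6 travel [0.019 0.043 4.304] travel after turn [0.016 0.038 4.304] twist [-0.014  0.008  0.008]
```

View pics/w7.png

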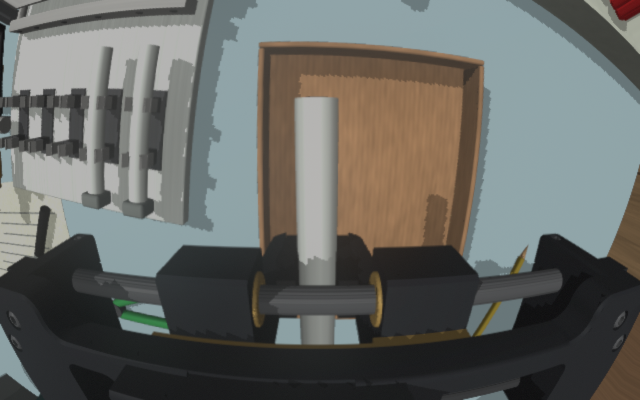

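Emit:
servo_tool(travel=[[0,0.04,1],[0,0,1],[0,0,1],[0,0,0.8],[0,0,0.48]], twist=[[0,0,0],[0,0,0],[0,0,0],[0,0,0],[0,0,0]])

```text
t: 27.22
eef_pos: [467.0, -296.7, 176.0]
eef_rot: [-179.9, 0.1, 16.1]
ft_force: [0.0, -0.6, -0.2]
finger_gap: 16.5
grip_force: 40.0
```

Emit:
servo_tool(travel=[[0,0,0],[0,0,0]], twist=[[0,0,0],[0,0,0]])

```text
t: 27.48
eef_pos: [467.9, -298.0, 178.3]
eef_rot: [179.9, -0.1, 16.0]
ft_force: [0.8, 0.3, -0.6]
finger_gap: 16.1
grip_force: 40.0
```

Emit:
servo_tool(travel=[[0,0,0],[0,0,0],[0,0,0],[0,0,0]], twist=[[0,0,0],[0,0,0],[0,0,0],[0,0,0]], hand=0.42)

```text
t: 27.98
eef_pos: [467.3, -297.9, 177.5]
eef_rot: [180.0, -0.0, 16.0]
ft_force: [0.5, -0.1, 0.8]
finger_gap: 25.7
grip_force: 0.0
```

Emit:
servo_tool(travel=[[0,0,-0.7],[0,0,-1],[0,0,-1],[0,0,-1],[0,0,0]], twist=[[0,0,0],[0,0,0],[0,0,0],[0,0,0],[0,0,0]])

```text
t: 28.6
eef_pos: [468.4, -298.6, 291.1]
eef_rot: [179.7, -0.2, 16.0]
ft_force: [-0.2, -0.5, -1.0]
finger_gap: 25.5
grip_force: 0.0
```

```bash
python3 - <<'E'
from w import *
camera("wrist"); scan(["tray","tube0"]); camera("top")
for d in nets.landmark_of("top","tube0")[:5]: print("top",d["conf"],np.round(tw("top",d["at"])))
go([475.5,-80,300],6.8)
E
```

```text
tray 0.92 [ 477.3 -338.6   -2.1] [364. 193.]
tube0 0.97 [ 465.7 -291.6   12.9] [311. 195.]
tube0 0.7 [471.3 -76.5  43.1] [ 81. 135.]
tube0 0.64 [ 482.1 -130.4   42.8] [127. 135.]
top 0.77 [478. -79.  41.]
top 0.66 [ 485. -133.   49.]
top 0.39 [ 478. -299.   19.]
t 28.85 travel [ 2.281 -6.885 -0.438] travel after turn [ 1.151 -7.16  -0.451] twist [-0.026  0.025  1.84 ]
```

Emit:
servo_tool(travel=[[0,0,0],[0,0,0],[0.2,-1,0],[0.2,-1,0],[0.2,-1,0]], twist=[[0,0,0.95],[0,0,0.9],[0,0,0],[0,0,0],[0,0,0]], hand=0.3)

```text
t: 29.48
eef_pos: [474.1, -205.3, 286.8]
eef_rot: [-179.9, 0.1, 6.7]
ft_force: [0.1, 0.5, 0.1]
finger_gap: 30.8
grip_force: 0.0
```

Emit:
servo_tool(travel=[[0.2,-1,0],[0.2,-1,0],[0.17,-1,0],[0,-1,0],[0,-0.16,0]], twist=[[0,0,0],[0,0,0],[0,0,0],[0,0,0],[0,0,0]])

```text
t: 30.1
eef_pos: [476.1, -79.0, 286.9]
eef_rot: [-179.9, 0.1, 6.9]
ft_force: [-0.3, 0.4, -0.8]
finger_gap: 30.9
grip_force: 0.0
```

Emit:
servo_tool(travel=[[0,0,0.6],[0,0,0],[0,0,0]], twist=[[0,0,0],[0,0,0],[0,0,0]])

```text
t: 30.48
eef_pos: [477.0, -80.9, 270.2]
eef_rot: [-180.0, 0.0, 6.7]
ft_force: [0.4, 0.5, -0.7]
finger_gap: 31.3
grip_force: 0.0
```

```bash
python3 - <<'E'
from w import *
camera("wrist"); scan(["tube0","clips"]); print(np.round(get_obs()["eef_pos"],1)); go([476.1,-79.7,194],6.8)
E
```

```text
tube0 0.98 [ 484.7 -131.2   44.9] [389. 212.]
tube0 0.94 [ 471.  -297.    15.9] [534. 232.]
tube0 0.8 [477.8 -78.5  43.2] [314. 213.]
tube0 0.71 [579.7 -17.7  25.2] [247.  62.]
clips 0.58 [468.1 -26.1  50.1] [239. 220.]
clips 0.54 [400.9 330.6   2.2] [  6. 218.]
[477.2 -80.8 270.8]
t 30.625 travel [-0.035 -0.043  2.561] travel after turn [-0.033 -0.042  2.561] twist [ 0.004 -0.01  -0.017]
```

Emit:
servo_tool(travel=[[0,-0.04,0.7],[0,0,0.7],[0,0,0.7],[0,0,0.46],[0,0,0]], twist=[[0,0,0],[0,0,0],[0,0,0],[0,0,0],[0,0,0]])

```text
t: 31.25
eef_pos: [476.3, -79.2, 192.8]
eef_rot: [-180.0, 0.1, 6.7]
ft_force: [-0.6, -0.2, -0.0]
finger_gap: 30.8
grip_force: 0.0
```

Emit:
servo_tool(travel=[[0,0,0],[0,0,0],[0,0,0],[0,0,0]], twist=[[0,0,0],[0,0,0],[0,0,0],[0,0,0]], hand=1, squeeze=40)

```text
t: 31.75
eef_pos: [477.4, -79.6, 194.4]
eef_rot: [179.9, -0.1, 6.8]
ft_force: [0.4, -3.4, 2.7]
finger_gap: 16.1
grip_force: 39.9
```

Emit:
servo_tool(travel=[[0,0,-0.2],[0,0,-0.2],[0,0,-0.2],[0,0,-0.2],[0,0,-0.3]], twist=[[0,0,0],[0,0,0],[0,0,0],[0,0,0],[0,0,0]])

```text
t: 32.38
eef_pos: [476.6, -78.9, 226.9]
eef_rot: [-180.0, 0.0, 6.7]
ft_force: [0.5, -1.2, -0.6]
finger_gap: 16.6
grip_force: 40.0
```

Emit:
servo_tool(travel=[[0,0,-0.7],[0,0,-0.7],[0,0,-0.7],[0,0,-0.5],[0,0,0]], twist=[[0,0,0],[0,0,0],[0,0,0],[0,0,0],[0,0,0]])

```text
t: 33.0
eef_pos: [477.4, -79.2, 306.1]
eef_rot: [179.9, -0.2, 6.8]
ft_force: [0.6, -0.6, -1.0]
finger_gap: 16.2
grip_force: 40.0
```

```bash
python3 - <<'E'
from w import *
o=get_obs(); print(o["finger_gap"],o["grip_force"],np.round(o["eef_pos"],1))
go([480,-341,304],16)
camera("top")
for d in nets.landmark_of("top","straightedge")[:3]: print(d["conf"],np.round(tw("top",d["at"])))
E
```

```text
16.248345233126795 39.99279320240021 [477.4 -79.2 306.1]
t 33.0 travel [-0.94   8.676  0.076] travel after turn [-2.321  8.412  0.071] twist [ 0.013 -0.035 -1.85 ]
0.84 [402. 328.  -1.]
0.72 [ 481. -339.    3.]
```

Emit:
servo_tool(travel=[[0,0,0],[0,0,0],[-0.26,0.95,0],[-0.26,0.95,0],[-0.26,0.95,0]], twist=[[0,0,-0.95],[0,0,-0.9],[0,0,0],[0,0,0],[0,0,0]])

```text
t: 33.72
eef_pos: [477.3, -168.4, 303.1]
eef_rot: [-179.9, 0.1, 16.0]
ft_force: [1.0, -0.6, -0.8]
finger_gap: 16.2
grip_force: 40.0
```

Emit:
servo_tool(travel=[[-0.26,0.95,0],[-0.26,0.95,0],[-0.26,0.95,0],[-0.26,0.95,0],[-0.26,0.95,0]], twist=[[0,0,0],[0,0,0],[0,0,0],[0,0,0],[0,0,0]])

```text
t: 34.35
eef_pos: [479.1, -316.2, 302.8]
eef_rot: [-179.9, 0.1, 16.0]
ft_force: [0.2, -0.5, 0.3]
finger_gap: 16.3
grip_force: 40.0
```

Emit:
servo_tool(travel=[[-0.24,0.81,0],[0,0,0],[0,0,0]], twist=[[0,0,0],[0,0,0],[0,0,0]])

```text
t: 34.72
eef_pos: [479.2, -340.5, 303.8]
eef_rot: [-179.9, 0.0, 16.0]
ft_force: [0.5, 0.1, -0.6]
finger_gap: 16.7
grip_force: 40.0
```

```bash
python3 - <<'E'
from w import *
o=get_obs(); print(o["finger_gap"],o["grip_force"],np.round(o["eef_pos"],1))
look("wrist","w8.png"); scan(["tube0","tray"]);go([480,-341,177],16)
E
```

```text
16.652236273262687 39.99231532216072 [ 479.2 -340.5  303.8]
tube0 0.96 [ 469.5 -295.3   14.7] [267. 189.]
tube0 0.58 [ 478.9 -337.   155.1] [312. 266.]
tube0 0.57 [ 484.1 -130.2   47. ] [ 98. 136.]
t 34.875 travel [0.012 0.039 4.244] travel after turn [0.011 0.036 4.244] twist [-0.008  0.003  0.01 ]
```

View pics/w8.png

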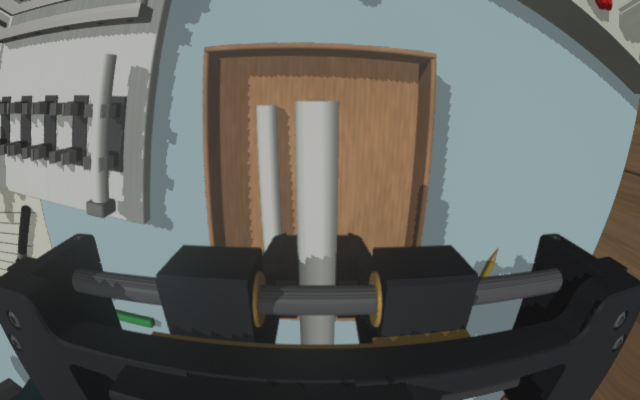

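Emit:
servo_tool(travel=[[0,0.12,1],[0,0,1],[0,0,1],[0,0,0.8],[0,0,0.44]], twist=[[0,0,0],[0,0,0],[0,0,0],[0,0,0],[0,0,0]])

```text
t: 35.5
eef_pos: [480.1, -343.4, 176.0]
eef_rot: [-179.9, 0.1, 16.0]
ft_force: [-0.3, 0.5, -1.8]
finger_gap: 16.3
grip_force: 40.0
```

Emit:
servo_tool(travel=[[0,0,0],[0,0,0]], twist=[[0,0,0],[0,0,0]])

```text
t: 35.75
eef_pos: [481.0, -344.6, 178.4]
eef_rot: [179.9, -0.1, 16.0]
ft_force: [-1.0, -0.2, -1.5]
finger_gap: 16.2
grip_force: 40.0
```

Emit:
servo_tool(travel=[[0,0,0],[0,0,0],[0,0,0],[0,0,0]], twist=[[0,0,0],[0,0,0],[0,0,0],[0,0,0]], hand=0.42)

```text
t: 36.25
eef_pos: [480.4, -344.4, 177.5]
eef_rot: [180.0, -0.0, 16.0]
ft_force: [-1.0, 0.8, 0.1]
finger_gap: 25.7
grip_force: 0.0
```

Emit:
servo_tool(travel=[[0,0,-0.7],[0,0,-1],[0,0,-1],[0,0,-1],[0,0,0]], twist=[[0,0,0],[0,0,0],[0,0,0],[0,0,0],[0,0,0]])

```text
t: 36.88
eef_pos: [481.5, -345.2, 291.3]
eef_rot: [179.7, -0.2, 16.0]
ft_force: [1.1, 0.1, -0.0]
finger_gap: 25.3
grip_force: 0.0
```

```bash
python3 - <<'E'
from w import *
camera("wrist"); scan(["tray","tube0"])
go([483,-131.5,290],6.8)
E
```

```text
tray 0.88 [ 473.  -335.8   -2.2] [306. 197.]
tube0 0.81 [ 481.4 -130.    43.9] [ 85. 140.]
tube0 0.61 [ 467.3 -292.1   15.9] [255. 194.]
tube0 0.58 [ 478.5 -341.1   10.1] [314. 196.]
tube0 0.16 [465.3 -24.8  46.5] [ 19. 137.]
t 37.025 travel [ 2.052 -6.78  -0.094] travel after turn [ 0.942 -7.021 -0.102] twist [-0.017  0.015  1.84 ]
```

Emit:
servo_tool(travel=[[0,0,0],[0,0,0],[0.2,-1,0],[0.2,-1,0],[0.2,-1,0]], twist=[[0,0,0.95],[0,0,0.9],[0,0,0],[0,0,0],[0,0,0]], hand=0.3)

```text
t: 37.65
eef_pos: [486.9, -251.7, 286.0]
eef_rot: [-179.9, 0.2, 6.7]
ft_force: [-0.2, 0.2, -1.0]
finger_gap: 31.2
grip_force: 0.0
```

Emit:
servo_tool(travel=[[0.2,-1,0],[0.14,-1,0],[0,-1,0],[0,-1,0],[0,-0.04,0]], twist=[[0,0,0],[0,0,0],[0,0,0],[0,0,0],[0,0,0]])

```text
t: 38.28
eef_pos: [482.5, -129.7, 286.3]
eef_rot: [-179.9, 0.2, 6.9]
ft_force: [-0.7, 0.5, 0.1]
finger_gap: 31.0
grip_force: 0.0
```

Emit:
servo_tool(travel=[[0,0,0.6],[0,0,0],[0,0,0]], twist=[[0,0,0],[0,0,0],[0,0,0]])

```text
t: 38.65
eef_pos: [483.4, -132.0, 269.5]
eef_rot: [-180.0, 0.1, 6.7]
ft_force: [0.9, -0.3, 0.6]
finger_gap: 30.5
grip_force: 0.0
```

```bash
python3 - <<'E'
from w import *
camera("wrist"); scan(["tube0"]); print(np.round(get_obs()["eef_pos"],1)); go([482.7,-130.8,194],6.8)
E
```

```text
tube0 0.87 [ 468.6 -296.1   16.9] [493. 238.]
tube0 0.79 [ 478.9 -344.1   17.1] [533. 231.]
tube0 0.73 [ 480.8 -131.9   44.7] [317. 218.]
[ 483.7 -131.9  270.3]
t 38.75 travel [-0.03  -0.042  2.544] travel after turn [-0.03  -0.042  2.544] twist [ 0.001 -0.001 -0.02 ]
```

Emit:
servo_tool(travel=[[0,-0.02,0.7],[0,0,0.7],[0,0,0.7],[0,0,0.45],[0,0,0]], twist=[[0,0,0],[0,0,0],[0,0,0],[0,0,0],[0,0,0]])

```text
t: 39.38
eef_pos: [483.1, -130.7, 193.0]
eef_rot: [-180.0, 0.1, 6.7]
ft_force: [-0.1, 0.8, 0.8]
finger_gap: 30.7
grip_force: 0.0
```

Emit:
servo_tool(travel=[[0,0,0],[0,0,0],[0,0,0],[0,0,0]], twist=[[0,0,0],[0,0,0],[0,0,0],[0,0,0]], hand=1, squeeze=40)

```text
t: 39.88
eef_pos: [484.1, -131.2, 194.7]
eef_rot: [179.9, -0.1, 6.8]
ft_force: [0.5, -2.9, 3.0]
finger_gap: 16.4
grip_force: 40.0
```

Emit:
servo_tool(travel=[[0,0,-0.2],[0,0,-0.2],[0,0,-0.2],[0,0,-0.2],[0,0,-0.3]], twist=[[0,0,0],[0,0,0],[0,0,0],[0,0,0],[0,0,0]])

```text
t: 40.5
eef_pos: [483.3, -130.3, 227.1]
eef_rot: [-179.9, 0.0, 6.7]
ft_force: [0.3, 0.8, -1.1]
finger_gap: 16.6
grip_force: 40.0
```

Emit:
servo_tool(travel=[[0,0,-0.7],[0,0,-0.7],[0,0,-0.7],[0,0,-0.5],[0,0,0]], twist=[[0,0,0],[0,0,0],[0,0,0],[0,0,0],[0,0,0]])

```text
t: 41.12
eef_pos: [484.1, -130.8, 306.4]
eef_rot: [179.9, -0.2, 6.8]
ft_force: [-1.3, 0.1, -0.5]
finger_gap: 16.6
grip_force: 40.0
```

```bash
python3 - <<'E'
from w import *
o=get_obs(); print(o["finger_gap"],o["grip_force"],np.round(o["eef_pos"],1))
go([492.5,-386.5,304],16)
E
```

```text
16.626377010165704 40.01631706953049 [ 484.1 -130.8  306.4]
t 41.125 travel [-0.725  8.497  0.088] travel after turn [-2.08   8.271  0.081] twist [ 0.016 -0.032 -1.848]
```

Emit:
servo_tool(travel=[[0,0,0],[0,0,0],[-0.23,0.92,0],[-0.23,0.92,0],[-0.23,0.92,0]], twist=[[0,0,-0.95],[0,0,-0.9],[0,0,0],[0,0,0],[0,0,0]])

```text
t: 41.75
eef_pos: [486.0, -216.5, 303.6]
eef_rot: [-179.9, 0.1, 16.0]
ft_force: [-0.4, -0.5, -0.9]
finger_gap: 16.5
grip_force: 40.0
```

Emit:
servo_tool(travel=[[-0.23,0.92,0],[-0.23,0.92,0],[-0.23,0.92,0],[-0.23,0.92,0],[-0.23,0.92,0]], twist=[[0,0,0],[0,0,0],[0,0,0],[0,0,0],[0,0,0]])

```text
t: 42.38
eef_pos: [491.0, -359.0, 303.5]
eef_rot: [-179.9, 0.1, 16.0]
ft_force: [-0.3, 0.7, -0.6]
finger_gap: 16.4
grip_force: 40.0
```

Emit:
servo_tool(travel=[[-0.24,0.91,0],[0,0,0],[0,0,0]], twist=[[0,0,0],[0,0,0],[0,0,0]])

```text
t: 42.75
eef_pos: [491.7, -386.1, 304.0]
eef_rot: [-179.9, 0.0, 16.0]
ft_force: [-0.7, -1.0, -1.3]
finger_gap: 15.7
grip_force: 40.0
```

```bash
python3 - <<'E'
from w import *
o=get_obs(); print(o["finger_gap"],o["grip_force"],np.round(o["eef_pos"],1))
camera("wrist"); scan(["tube0"]);go([492.5,-386.5,177],16)
E
```

```text
15.732631010843031 40.015943348407745 [ 491.7 -386.1  304. ]
tube0 0.85 [ 471.2 -296.5   18.6] [218. 188.]
tube0 0.67 [ 491.  -387.2  154.8] [321. 268.]
tube0 0.57 [ 480.1 -340.8   12.5] [267. 190.]
t 42.85 travel [0.016 0.04  4.245] travel after turn [0.014 0.035 4.245] twist [-0.013  0.005  0.006]
```

Emit:
servo_tool(travel=[[0,0,1],[0,0,1],[0,0,1],[0,0,0.8],[0,0,0.44]], twist=[[0,0,0],[0,0,0],[0,0,0],[0,0,0],[0,0,0]])

```text
t: 43.48
eef_pos: [491.6, -385.1, 176.1]
eef_rot: [-179.9, 0.1, 16.1]
ft_force: [0.0, -0.5, -0.4]
finger_gap: 16.3
grip_force: 40.0
```

Emit:
servo_tool(travel=[[0,0,0],[0,0,0]], twist=[[0,0,0],[0,0,0]])

```text
t: 43.72
eef_pos: [492.5, -386.6, 178.8]
eef_rot: [179.9, -0.1, 16.0]
ft_force: [-0.1, -0.1, 0.1]
finger_gap: 16.6
grip_force: 40.0
```

Emit:
servo_tool(travel=[[0,0,0],[0,0,0],[0,0,0],[0,0,0]], twist=[[0,0,0],[0,0,0],[0,0,0],[0,0,0]], hand=0.42)

```text
t: 44.22
eef_pos: [491.9, -386.5, 177.8]
eef_rot: [180.0, -0.0, 16.0]
ft_force: [0.0, -0.3, -0.6]
finger_gap: 25.6
grip_force: 0.0
```

Emit:
servo_tool(travel=[[0,0,-0.7],[0,0,-1],[0,0,-1],[0,0,-1],[0,0,-0.5]], twist=[[0,0,0],[0,0,0],[0,0,0],[0,0,0],[0,0,0]])

```text
t: 44.85
eef_pos: [492.5, -386.9, 307.3]
eef_rot: [179.8, -0.1, 16.0]
ft_force: [-0.2, -0.8, -0.9]
finger_gap: 25.5
grip_force: 0.0
```

```bash
python3 - <<'E'
from w import *
look("wrist","w9.png"); scan(["tube0","tray"]); look("top","top9.png")
for t in("straightedge","edge_a","tube0"):
  for d in nets.landmark_of("top",t)[:5]: w=tw("top",d["at"]);print(t,d["conf"],np.round(w),px("top",w))
look("scene","scene9.png")
for t in("straightedge","edge_a"):
  for d in nets.landmark_of("scene",t)[:5]: w=tw("scene",d["at"]);print(t,d["conf"],np.round(w),px("scene",w))
print(np.round(get_obs()["qpos"],1),np.round(get_obs()["eef_pos"],1),get_obs()["t"])
E
```

```text
tube0 0.98 [ 469.8 -297.1   17.8] [216. 190.]
tube0 0.9 [ 480.1 -344.    15.7] [267. 193.]
tube0 0.86 [ 493.7 -385.4   15.3] [315. 191.]
tray 0.81 [ 476.7 -335.1   -2. ] [261. 188.]
tray 0.53 [520.3 -21.6  -2.3] [41. 92.]
straightedge 0.79 [404. 327.  -2.] [250. 216.]
straightedge 0.43 [497. 377.  -1.] [236. 189.]
edge_a 0.79 [291. 318.   2.] [253. 249.]
edge_a 0.75 [499. 379.   0.] [235. 188.]
tube0 0.75 [ 477. -300.   19.] [435. 190.]
tube0 0.69 [ 482. -349.   13.] [449. 188.]
tube0 0.38 [522. -20.   3.] [351. 179.]
tube0 0.29 [475. -29.  45.] [355. 191.]
straightedge 0.85 [397. 325.  -4.] [406. 199.]
edge_a 0.8 [492. 378.   2.] [434. 218.]
edge_a 0.56 [292. 325.   1.] [396. 175.]
[-40.4  14.5 104.   -0.   61.7  33.6] [ 491.6 -386.2  302.3] 45.35
```

Emit:
servo_tool(travel=[[0.15,-0.97,0],[0.15,-0.97,0],[0.15,-0.97,0],[0.15,-0.97,0],[0.15,-0.97,0]], twist=[[0,0,0],[0,0,0],[0,0,0],[0,0,0],[0,0,0]])

```text
t: 45.98
eef_pos: [473.1, -239.4, 303.1]
eef_rot: [-180.0, 0.0, 16.0]
ft_force: [0.2, -0.2, -0.1]
finger_gap: 25.6
grip_force: 0.0
```

Emit:
servo_tool(travel=[[0.15,-0.97,0],[0.15,-0.97,0],[0.15,-0.97,0],[0.15,-0.97,0],[0.15,-0.97,0]], twist=[[0,0,0],[0,0,0],[0,0,0],[0,0,0],[0,0,0]])

```text
t: 46.6
eef_pos: [454.7, -93.4, 303.3]
eef_rot: [-180.0, 0.0, 16.0]
ft_force: [0.7, 0.1, 0.4]
finger_gap: 25.4
grip_force: 0.0
```

Emit:
servo_tool(travel=[[0.15,-0.97,0],[0.15,-0.97,0],[0.15,-0.97,0],[0.15,-0.97,0],[0.15,-0.97,0]], twist=[[0,0,0],[0,0,0],[0,0,0],[0,0,0],[0,0,0]])

```text
t: 47.22
eef_pos: [436.2, 52.7, 303.3]
eef_rot: [-180.0, 0.0, 16.0]
ft_force: [0.5, -0.3, 0.9]
finger_gap: 25.5
grip_force: 0.0
```

Emit:
servo_tool(travel=[[0.15,-0.97,0],[0.15,-0.97,0],[0.15,-0.97,0],[0.15,-0.97,0],[0.15,-0.97,0]], twist=[[0,0,0],[0,0,0],[0,0,0],[0,0,0],[0,0,0]])

```text
t: 47.85
eef_pos: [417.7, 198.8, 303.3]
eef_rot: [180.0, 0.0, 16.0]
ft_force: [1.0, 0.0, -0.5]
finger_gap: 25.6
grip_force: 0.0
```

Emit:
servo_tool(travel=[[0.15,-0.97,0],[0.15,-0.97,0],[0.15,-0.97,0],[0.15,-0.9,0],[0,0,0]], twist=[[0,0,0],[0,0,0],[0,0,0],[0,0,0],[0,0,-1]])

```text
t: 48.48
eef_pos: [403.6, 314.3, 303.3]
eef_rot: [-180.0, 0.0, 21.2]
ft_force: [0.6, -0.4, 0.2]
finger_gap: 25.3
grip_force: 0.0
```

Emit:
servo_tool(travel=[[0,0,0],[0,0,0],[0,0,0],[0,0,0],[0,0,0]], twist=[[0,0,-1],[0,0,-1],[0,0,-1],[0,0,-1],[0,0,-1]])

```text
t: 49.1
eef_pos: [403.7, 312.6, 303.1]
eef_rot: [-180.0, 0.1, 46.2]
ft_force: [-0.3, 0.4, -0.5]
finger_gap: 25.9
grip_force: 0.0
```

Emit:
servo_tool(travel=[[0,0,0],[0,0,0],[0,0,0],[0,0,0],[0,0,0]], twist=[[0,0,-1],[0,0,-1],[0,0,-1],[0,0,-1],[0,0,-1]])

```text
t: 49.72
eef_pos: [403.7, 312.6, 303.1]
eef_rot: [-180.0, 0.0, 71.2]
ft_force: [-0.8, -0.6, 0.4]
finger_gap: 25.6
grip_force: 0.0
```

Emit:
servo_tool(travel=[[0,0,0],[0,0,0],[0,0,0],[0,0,0],[0,0,0]], twist=[[0,0,-1],[0,0,-1],[0,0,-1],[0,0,-1],[0,0,-1]])

```text
t: 50.35
eef_pos: [403.7, 312.6, 303.1]
eef_rot: [-180.0, 0.0, 96.2]
ft_force: [-0.1, 0.1, -0.2]
finger_gap: 25.7
grip_force: 0.0
```

Emit:
servo_tool(travel=[[0,0,0],[0,0,0],[0,0,0],[0,0,0],[0,0,0]], twist=[[0,0,-1],[0,0,-1],[0,0,-1],[0,0,-1],[0,0,-1]])

```text
t: 50.98
eef_pos: [403.7, 312.6, 303.1]
eef_rot: [-180.0, 0.0, 121.2]
ft_force: [-0.2, 0.1, 0.4]
finger_gap: 25.5
grip_force: 0.0
```

Emit:
servo_tool(travel=[[0,0,0],[0,0,0],[0,0,0],[0,0,0],[0,0,0]], twist=[[0,0,-1],[0,0,-1],[0,0,-1],[0,0,-1],[0,0,-1]])

```text
t: 51.6
eef_pos: [403.7, 312.6, 303.2]
eef_rot: [-180.0, -0.0, 146.2]
ft_force: [-0.5, -0.2, -0.2]
finger_gap: 25.7
grip_force: 0.0
```

Emit:
servo_tool(travel=[[0,0,0],[0,0,0],[0,0,0],[0,0,0],[0,0,0]], twist=[[0,0,-1],[0,0,-1],[0,0,-1],[0,0,-1],[0,0,-1]])

```text
t: 52.22
eef_pos: [403.7, 312.6, 303.1]
eef_rot: [-180.0, -0.0, 171.2]
ft_force: [1.0, 0.6, 0.1]
finger_gap: 25.3
grip_force: 0.0
```

Emit:
servo_tool(travel=[[0,0,0],[0,0,0],[0,0,0],[0,0,0],[0,0,0]], twist=[[0,0,-1],[0,0,-1],[0,0,-1],[0,0,-1],[0,0,-0.86]])

```text
t: 52.85
eef_pos: [403.7, 312.6, 303.1]
eef_rot: [-180.0, -0.0, -164.6]
ft_force: [-0.5, -0.5, 0.5]
finger_gap: 25.4
grip_force: 0.0
```

```bash
python3 - <<'E'
from w import *
o=get_obs(); print(o["t"],np.round(o["eef_pos"],1),np.round(o["eef_rot"],1),np.round(o["qpos"],1))
look("wrist","w10.png"); scan(["straightedge","edge_a","edge_b"]); scan(["straightedge"],False)
E
```

```text
52.85 [403.7 312.6 303.1] [-180.    -0.  -164.6] [ 35.    2.4 117.8   0.   59.9 -70.5]
straightedge 0.61 [399.7 330.4  -0. ] [336. 189.]
edge_a 0.79 [492.  378.3  -0.5] [354. 282.]
edge_a 0.63 [289.  324.3   1.6] [362.  73.]
edge_b 0.79 [492.  378.3  -0.5] [354. 282.]
edge_b 0.63 [289.  324.4   1.7] [362.  73.]
straightedge 0.69 [374.7 324.3   7. ] [337. 163.]
```

View pics/w10.png

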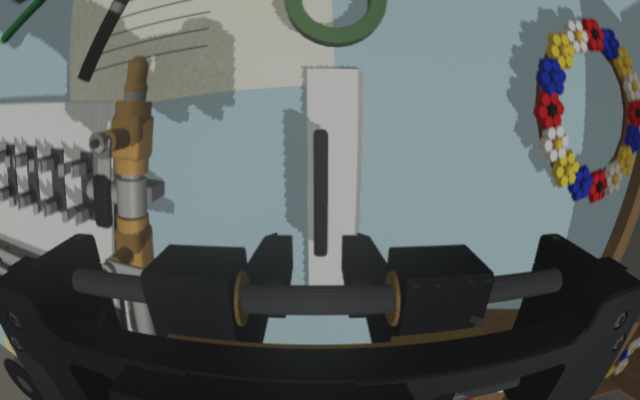

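```bash
python3 - <<'E'
from w import *
A=lambda a,b:(np.round(a,1),np.round(b,1),np.degrees(np.arctan2(*(a-b)[1::-1])), np.round((a+b)/2,1))
print("bar",A(ray(321,255,36),ray(321,131,36)))
print("work edge",A(ray(357,230,6),ray(361,70,6)))
print("centre-line far",np.round(ray(333.5,68,6),1))
p=A(ray(321,255,36),ray(321,131,36))[3]
for p in ([*p[:2],182],[404,313.5,182]): go(p,195.5)
E
```

```text
bar (array([452.5, 330.3,  36. ]), array([348.9, 301.8,  36. ]), np.float64(15.37012553298927), array([400.7, 316. ,  36. ]))
work edge (array([431.9, 361. ,   6. ]), array([287.5, 322.2,   6. ]), np.float64(15.069013102259445), array([359.7, 341.6,   6. ]))
centre-line far [292.8 298.3   6. ]
t 53.1 travel [0.067 0.135 4.045] travel after turn [0.068 0.135 4.045] twist [-0.001 -0.005 -0.054]
t 53.1 travel [-0.017  0.026  4.045] travel after turn [-0.016  0.025  4.045] twist [-0.001 -0.005 -0.054]
```

Emit:
servo_tool(travel=[[0.05,0.1,1],[0,0,1],[0,0,0.9],[0,0,0.7],[0,0,0.43]], twist=[[0,0,0],[0,0,0],[0,0,0],[0,0,0],[0,0,0]], hand=0.4)

```text
t: 53.72
eef_pos: [401.2, 314.9, 181.5]
eef_rot: [-180.0, -0.1, -164.7]
ft_force: [1.1, -0.3, -0.8]
finger_gap: 26.3
grip_force: 0.0
```

Emit:
servo_tool(travel=[[0,0,0],[0,0,0]], twist=[[0,0,0],[0,0,0]])

```text
t: 53.98
eef_pos: [402.0, 315.5, 183.5]
eef_rot: [180.0, 0.1, -164.7]
ft_force: [0.5, 0.5, -0.3]
finger_gap: 26.3
grip_force: 0.0
```

Emit:
servo_tool(travel=[[0,0,0],[0,0,0],[0,0,0],[0,0,0]], twist=[[0,0,0],[0,0,0],[0,0,0],[0,0,0]], hand=1, squeeze=45)

```text
t: 54.48
eef_pos: [402.0, 315.4, 183.6]
eef_rot: [180.0, 0.1, -164.7]
ft_force: [-1.0, -1.7, 5.9]
finger_gap: 11.4
grip_force: 45.0
```

```bash
python3 - <<'E'
from w import *
o=get_obs(); print(np.round(o["eef_pos"],1),np.round(o["eef_rot"],2),o["finger_gap"],np.round(o["ft_force"],1))
camera("wrist"); scan(["straightedge","edge_a"])
E
```

```text
[402.  315.4 183.6] [ 1.7997e+02  8.0000e-02 -1.6470e+02] 11.439999659139254 [-1.  -1.7  5.9]
straightedge 0.85 [396.2 328.8  -0.9] [341. 234.]
edge_a 0.58 [288.2 323.3   0.5] [387.  44.]
```

Emit:
servo_tool(travel=[[0,0,-0.5],[0,0,-0.7],[0,0,-1],[0,0,-1],[0,0,-1]], twist=[[0,0,0],[0,0,0],[0,0,0],[0,0,0],[0,0,0]])

```text
t: 55.25
eef_pos: [401.0, 314.8, 309.5]
eef_rot: [-180.0, -0.1, -164.7]
ft_force: [0.2, 0.1, -2.7]
finger_gap: 11.8
grip_force: 45.0
```

Emit:
servo_tool(travel=[[0,0,0],[0,0,0],[0,0,0],[0,0,0],[0,0,0]], twist=[[0,0,1],[0,0,1],[0,0,1],[0,0,1],[0,0,1]])

```text
t: 55.88
eef_pos: [401.0, 314.8, 308.5]
eef_rot: [-179.9, -0.1, 170.1]
ft_force: [0.3, -0.4, -3.0]
finger_gap: 11.5
grip_force: 45.0
```

Emit:
servo_tool(travel=[[0,0,0],[0,0,0],[0,0,0],[0,0,0],[0,0,0]], twist=[[0,0,1],[0,0,1],[0,0,1],[0,0,1],[0,0,1]])

```text
t: 56.5
eef_pos: [401.0, 314.8, 308.5]
eef_rot: [-179.9, -0.0, 145.1]
ft_force: [-0.1, -0.8, -3.0]
finger_gap: 11.5
grip_force: 45.0
```

Emit:
servo_tool(travel=[[0,0,0],[0,0,0],[0,0,0],[0,0,0],[0,0,0]], twist=[[0,0,1],[0,0,1],[0,0,1],[0,0,1],[0,0,1]])

```text
t: 57.12
eef_pos: [401.0, 314.8, 308.5]
eef_rot: [-179.9, 0.0, 120.1]
ft_force: [0.3, -0.6, -2.9]
finger_gap: 11.2
grip_force: 45.0
```

Emit:
servo_tool(travel=[[0,0,0],[0,0,0],[0,0,0],[0,0,0],[0,0,0]], twist=[[0,0,1],[0,0,1],[0,0,1],[0,0,1],[0,0,0.71]])

```text
t: 57.75
eef_pos: [401.0, 314.8, 308.5]
eef_rot: [-179.9, 0.0, 96.6]
ft_force: [-0.5, -0.3, -3.4]
finger_gap: 11.2
grip_force: 45.0
```

```bash
python3 - <<'E'
from w import *
o=get_obs(); print(o["t"],np.round(o["eef_pos"],1),np.round(o["eef_rot"],2),o["finger_gap"],o["grip_force"],np.round(o["ft_force"],1))
camera("wrist"); scan(["straightedge","edge_a","edge_b"])
go([526.2,-21.2,300],96.75)
E
```

```text
57.75 [401.  314.8 308.5] [-1.7992e+02  4.0000e-02  9.6620e+01] 11.200800754135246 44.99968511983752 [-0.5 -0.3 -3.4]
straightedge 0.98 [415.8 319.2 125.4] [344. 235.]
edge_a 0.76 [424.1 420.1 127.5] [386.  55.]
edge_b 0.76 [424.2 420.2 127.5] [386.  55.]
t 57.95 travel [-11.621   2.806   0.288] travel after turn [-11.617   2.82    0.285] twist [-0.008  0.004  0.014]
```

Emit:
servo_tool(travel=[[-0.97,0.235,0],[-0.97,0.235,0],[-0.97,0.235,0],[-0.97,0.235,0],[-0.97,0.235,0]], twist=[[0,0,0],[0,0,0],[0,0,0],[0,0,0],[0,0,0]])

```text
t: 58.58
eef_pos: [453.7, 173.9, 308.7]
eef_rot: [-180.0, -0.0, 96.8]
ft_force: [0.7, 0.9, -3.3]
finger_gap: 12.2
grip_force: 45.0
```

Emit:
servo_tool(travel=[[-0.97,0.235,0],[-0.97,0.235,0],[-0.97,0.235,0],[-0.97,0.235,0],[-0.97,0.235,0]], twist=[[0,0,0],[0,0,0],[0,0,0],[0,0,0],[0,0,0]])

```text
t: 59.2
eef_pos: [505.8, 33.5, 308.7]
eef_rot: [-180.0, -0.0, 96.8]
ft_force: [0.1, 0.5, -3.8]
finger_gap: 11.5
grip_force: 45.0
```

Emit:
servo_tool(travel=[[-0.97,0.235,0],[-0.95,0.235,0],[0,0,0],[0,0,0]], twist=[[0,0,0],[0,0,0],[0,0,0],[0,0,0]])

```text
t: 59.7
eef_pos: [526.2, -20.8, 308.5]
eef_rot: [-179.9, -0.0, 96.7]
ft_force: [-0.5, -0.6, -2.7]
finger_gap: 11.5
grip_force: 45.0
```

```bash
python3 - <<'E'
from w import *
o=get_obs(); print(o["t"],np.round(o["eef_pos"],1),np.round(o["eef_rot"],2),o["finger_gap"],o["grip_force"],np.round(o["ft_force"],1))
look("wrist","w11.png"); scan(["straightedge","edge_a","blade_face","clips","cutter"])
go([526.2,-21.2,208],96.75)
E
```

```text
59.7 [526.2 -20.8 308.5] [-1.7995e+02 -4.0000e-02  9.6750e+01] 11.547915715905239 45.00056091696024 [-0.5 -0.6 -2.7]
straightedge 0.97 [538.8 -17.2 126.4] [340. 238.]
edge_a 0.68 [548.7  86.5 125.4] [384.  53.]
blade_face 0.91 [579.4 -18.9  21.4] [376. 199.]
clips 0.61 [470.7 -29.2  48.9] [249. 204.]
cutter 0.3 [468.6 -27.1  48.4] [246. 201.]
t 60.0 travel [-0.025 -0.008  3.357] travel after turn [-0.025 -0.008  3.357] twist [-0.    -0.001  0.012]
```

View pics/w11.png

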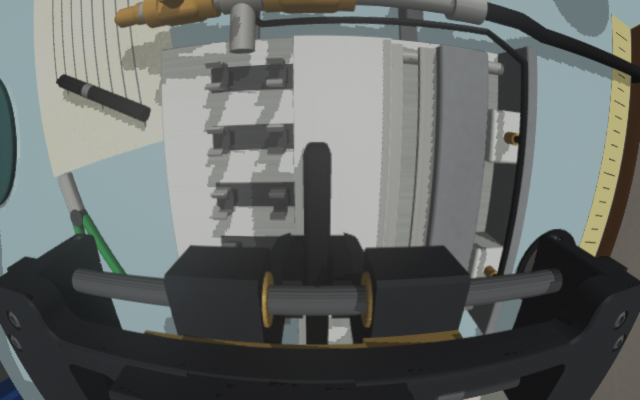

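Emit:
servo_tool(travel=[[-0.02,0,0.9],[0,0,0.9],[0,0,0.7],[0,0,0.5],[0,0,0.25]], twist=[[0,0,0],[0,0,0],[0,0,0],[0,0,0],[0,0,0]])

```text
t: 60.62
eef_pos: [526.4, -21.4, 210.4]
eef_rot: [-179.9, -0.0, 96.8]
ft_force: [0.7, -0.7, -3.1]
finger_gap: 11.6
grip_force: 45.0
```

Emit:
servo_tool(travel=[[0,0,0],[0,0,0.07],[0,0,0]], twist=[[0,0,0],[0,0,0],[0,0,0]])

```text
t: 61.0
eef_pos: [527.0, -21.7, 209.7]
eef_rot: [179.9, 0.0, 96.7]
ft_force: [-0.5, 0.8, -3.1]
finger_gap: 11.7
grip_force: 45.0
```

```bash
python3 - <<'E'
from w import *
o=get_obs(); print(o["t"],np.round(o["eef_pos"],1),np.round(o["eef_rot"],2),o["finger_gap"],o["grip_force"],np.round(o["ft_force"],1))
camera("wrist"); scan(["straightedge","edge_a","blade_face"])
E
```

```text
61.0 [527.  -21.7 209.7] [1.7994e+02 1.0000e-02 9.6750e+01] 11.739530338914468 45.0005429238081 [-0.5  0.8 -3.1]
straightedge 0.59 [539.4 -17.4  28.8] [340. 236.]
edge_a 0.79 [548.6  85.5  29.1] [383.  51.]
blade_face 0.93 [578.4 -20.7  25.6] [403. 246.]
blade_face 0.49 [518.2 -21.6  -3. ] [304. 220.]
```

Emit:
servo_tool(travel=[[0,0,0.05],[0,0,0.05],[0,0,0.05],[0,0,0]], twist=[[0,0,0],[0,0,0],[0,0,0],[0,0,0]])

```text
t: 61.7
eef_pos: [526.5, -21.7, 204.4]
eef_rot: [-180.0, -0.0, 96.7]
ft_force: [0.2, 1.2, -2.3]
finger_gap: 11.2
grip_force: 45.0
```

Emit:
servo_tool(travel=[[0,0,0.03],[0,0,0]], twist=[[0,0,0],[0,0,0]])

```text
t: 61.95
eef_pos: [526.7, -21.7, 203.7]
eef_rot: [180.0, 0.0, 96.8]
ft_force: [0.9, -0.2, -2.9]
finger_gap: 11.4
grip_force: 45.0
```

Emit:
servo_tool(travel=[[0,0,0.03],[0,0,0]], twist=[[0,0,0],[0,0,0]])

```text
t: 62.2
eef_pos: [526.8, -21.7, 203.6]
eef_rot: [180.0, 0.0, 96.8]
ft_force: [-4.2, -0.1, 5.2]
finger_gap: 11.4
grip_force: 45.0
```

Emit:
servo_tool(travel=[[0,0.1,0],[0,0.1,0],[0,0.1,0],[0,0,0]], twist=[[0,0,0],[0,0,0],[0,0,0],[0,0,0]])

```text
t: 62.7
eef_pos: [535.3, -20.7, 203.6]
eef_rot: [-179.9, 0.0, 96.8]
ft_force: [-6.2, -0.2, 8.0]
finger_gap: 11.7
grip_force: 45.0
```

Emit:
servo_tool(travel=[[0,0.05,0],[0,0.05,0],[0,0,0]], twist=[[0,0,0],[0,0,0],[0,0,0]])

```text
t: 63.08
eef_pos: [538.0, -20.4, 203.6]
eef_rot: [-179.9, 0.0, 96.8]
ft_force: [-7.2, -0.5, 9.1]
finger_gap: 11.7
grip_force: 45.0
```

Emit:
servo_tool(travel=[[0,0.05,0],[0,0,0]], twist=[[0,0,0],[0,0,0]])

```text
t: 63.32
eef_pos: [539.4, -20.2, 203.6]
eef_rot: [-179.9, 0.0, 96.8]
ft_force: [-7.5, -0.7, 8.8]
finger_gap: 11.6
grip_force: 45.0
```

Emit:
servo_tool(travel=[[0,0.05,0],[0,0,0]], twist=[[0,0,0],[0,0,0]])

```text
t: 63.58
eef_pos: [540.9, -20.1, 203.6]
eef_rot: [-179.9, 0.0, 96.8]
ft_force: [-7.3, -0.7, 10.0]
finger_gap: 11.2
grip_force: 45.0
```

Emit:
servo_tool(travel=[[0,0.05,0],[0,0,0]], twist=[[0,0,0],[0,0,0]])

```text
t: 63.82
eef_pos: [542.4, -19.9, 203.6]
eef_rot: [-179.9, 0.0, 96.8]
ft_force: [-6.4, -0.8, 10.6]
finger_gap: 11.9
grip_force: 45.0
```

Emit:
servo_tool(travel=[[0,0.05,0],[0,0,0]], twist=[[0,0,0],[0,0,0]])

```text
t: 64.08
eef_pos: [543.1, -19.8, 203.6]
eef_rot: [-179.7, 0.0, 96.8]
ft_force: [-9.8, -2.3, 11.7]
finger_gap: 11.3
grip_force: 45.0
```

Emit:
servo_tool(travel=[[0,0.04,0],[0,0,0]], twist=[[0,0,0],[0,0,0]])

```text
t: 64.32
eef_pos: [543.6, -19.8, 203.6]
eef_rot: [-179.6, -0.0, 96.8]
ft_force: [-15.2, -2.2, 16.2]
finger_gap: 11.6
grip_force: 45.1
```

Emit:
servo_tool(travel=[[0,0.05,0],[0,0,0]], twist=[[0,0,0],[0,0,0]])

```text
t: 64.58
eef_pos: [544.2, -19.8, 203.5]
eef_rot: [-179.4, -0.0, 96.8]
ft_force: [-17.8, -3.2, 20.1]
finger_gap: 11.5
grip_force: 45.1
```

```bash
python3 - <<'E'
from w import *
o=get_obs(); print(o["t"],np.round(o["eef_pos"],1),np.round(o["eef_rot"],2),o["finger_gap"],o["grip_force"],np.round(o["ft_force"],1),np.round(o["moment"],2))
camera("wrist"); scan(["straightedge","edge_a","blade_face"])
E
```

```text
64.575 [544.2 -19.8 203.5] [-1.7941e+02 -1.0000e-02  9.6800e+01] 11.523991557774467 45.121004561078735 [-17.8  -3.2  20.1] [-0.62  2.55  0.03]
straightedge 0.84 [553.2 -14.5  19.3] [337. 232.]
edge_a 0.79 [564.5  85.7  24.4] [385.  54.]
blade_face 0.7 [579.3 -16.8  25.5] [383. 245.]
```

Emit:
servo_tool(travel=[[0,-0.03,-0.03],[0,0,0]], twist=[[0,0,0],[0,0,0]])

```text
t: 65.03
eef_pos: [543.8, -19.8, 203.7]
eef_rot: [-179.6, 0.0, 96.8]
ft_force: [-13.2, -3.0, 9.8]
finger_gap: 11.9
grip_force: 45.0
```

Emit:
servo_tool(travel=[[0,-0.03,0],[0,0,0]], twist=[[0,0,0],[0,0,0]])

```text
t: 65.28
eef_pos: [543.5, -19.8, 203.7]
eef_rot: [-179.7, 0.0, 96.8]
ft_force: [-9.6, -2.0, 7.8]
finger_gap: 11.7
grip_force: 45.0
```

Emit:
servo_tool(travel=[[0,0,0],[0,0,0],[0,0,0],[0,0,0]], twist=[[0,0,0],[0,0,0],[0,0,0],[0,0,0]], hand=0.5)

```text
t: 65.78
eef_pos: [545.6, -19.4, 203.8]
eef_rot: [180.0, 0.0, 96.8]
ft_force: [-0.6, 0.7, -0.5]
finger_gap: 21.9
grip_force: 0.0
```

```bash
python3 - <<'E'
from w import *
o=get_obs(); print(o["t"],np.round(o["eef_pos"],1),np.round(o["eef_rot"],2),o["finger_gap"],np.round(o["ft_force"],1))
camera("wrist"); scan(["straightedge","edge_a"])
E
```

```text
65.775 [545.6 -19.4 203.8] [1.7997e+02 1.0000e-02 9.6750e+01] 21.939296667056496 [-0.6  0.7 -0.5]
straightedge 0.68 [551.6 -17.6  18.2] [328. 236.]
edge_a 0.84 [565.6  87.1  20.7] [379.  53.]
```

Emit:
servo_tool(travel=[[0,0,0],[0,0,0],[0,0,0]], twist=[[0,0,0],[0,0,0],[0,0,0]], hand=0.62, squeeze=10)

```text
t: 66.3
eef_pos: [545.0, -19.5, 203.5]
eef_rot: [-179.9, -0.0, 96.8]
ft_force: [-1.7, -1.5, 1.6]
finger_gap: 16.7
grip_force: 1.1
```

Emit:
servo_tool(travel=[[0,0.04,0],[0,0,0]], twist=[[0,0,0],[0,0,0]])

```text
t: 66.55
eef_pos: [545.5, -19.4, 203.5]
eef_rot: [-179.8, -0.0, 96.8]
ft_force: [-5.7, -1.0, 5.6]
finger_gap: 16.8
grip_force: 3.1
```

Emit:
servo_tool(travel=[[0,0.03,0],[0,0,0]], twist=[[0,0,0],[0,0,0]])

```text
t: 66.8
eef_pos: [545.8, -19.4, 203.4]
eef_rot: [-179.7, -0.0, 96.8]
ft_force: [-8.5, -1.4, 7.2]
finger_gap: 17.0
grip_force: 4.2
```

Emit:
servo_tool(travel=[[0,0.05,0],[0,0,0]], twist=[[0,0,0],[0,0,0]])

```text
t: 67.05
eef_pos: [546.4, -19.3, 203.1]
eef_rot: [-179.5, -0.0, 96.8]
ft_force: [-11.5, -2.1, 9.5]
finger_gap: 16.4
grip_force: 6.1
```

Emit:
servo_tool(travel=[[0,-0.1,0],[0,-0.06,0],[0,0,0]], twist=[[0,0,0],[0,0,0],[0,0,0]])

```text
t: 67.42
eef_pos: [544.6, -19.6, 203.9]
eef_rot: [179.9, 0.0, 96.7]
ft_force: [-0.6, 0.0, 0.0]
finger_gap: 17.0
grip_force: 0.1
```

Emit:
servo_tool(travel=[[0,-0.06,0],[0,0,0],[0,0,0]], twist=[[0,0,0],[0,0,0],[0,0,0]], hand=0.45)

```text
t: 67.8
eef_pos: [542.6, -19.8, 203.8]
eef_rot: [180.0, 0.0, 96.7]
ft_force: [0.1, 0.6, -0.1]
finger_gap: 24.3
grip_force: 0.0
```

Free of the bar; lift straight up and look.

Emit:
servo_tool(travel=[[0,0,-0.5],[0,0,-0.8],[0,0,-1],[0,0,-1],[0,0,-1]], twist=[[0,0,0],[0,0,0],[0,0,0],[0,0,0],[0,0,0]])

```text
t: 68.42
eef_pos: [542.4, -19.8, 334.9]
eef_rot: [179.9, 0.0, 96.7]
ft_force: [-0.1, -0.3, 0.7]
finger_gap: 24.6
grip_force: 0.0
```

Emit:
servo_tool(travel=[[-1,-0.5,-0.5],[-1,-0.5,-0.5],[-1,-0.5,-0.5],[0,0,0],[0,0,0]], twist=[[0,0,0],[0,0,0],[0,0,0],[0,0,0],[0,0,0]])

```text
t: 69.05
eef_pos: [508.3, -114.1, 378.1]
eef_rot: [180.0, -0.0, 96.7]
ft_force: [-0.5, -0.5, -0.6]
finger_gap: 24.1
grip_force: 0.0
```

```bash
python3 - <<'E'
from w import *
print(get_obs()["t"],np.round(get_obs()["eef_pos"],1))
a=look("wrist","w12.png"); scan(["straightedge","edge_a","blade_face"])
cv2.imwrite("pics/w12c.png",cv2.resize(a[0:260,170:570],None,fx=2,fy=2,interpolation=cv2.INTER_CUBIC))
camera("top")
for t in("straightedge","edge_a","blade_face","tube0","glue_bottle","supply_grip","bleed_grip"):
  for d in nets.landmark_of("top",t)[:4]: w=tw("top",d["at"]);print(t,round(d["conf"],2),np.round(w))
E
```

```text
69.05 [ 508.3 -114.1  378.1]
edge_a 0.94 [ 590.3 -118.    15.3] [387. 189.]
edge_a 0.82 [563.6  90.3  22.9] [389.   6.]
blade_face 0.67 [579.2 -15.5  20.6] [393.  98.]
straightedge 0.83 [558. -20.  19.]
edge_a 0.9 [ 598. -124.   21.]
edge_a 0.61 [566.  85.  23.]
edge_a 0.58 [476. -32.  46.]
blade_face 0.81 [584. -15.  18.]
tube0 0.77 [ 473. -299.   20.]
tube0 0.67 [ 481. -345.   13.]
tube0 0.65 [ 164. -301.   12.]
tube0 0.6 [ 496. -389.   19.]
glue_bottle 0.78 [ 717. -222.    1.]
supply_grip 0.63 [569.  87.  22.]
supply_grip 0.55 [490. 229.  84.]
bleed_grip 0.63 [443. 142.  82.]
```

View pics/w12c.png

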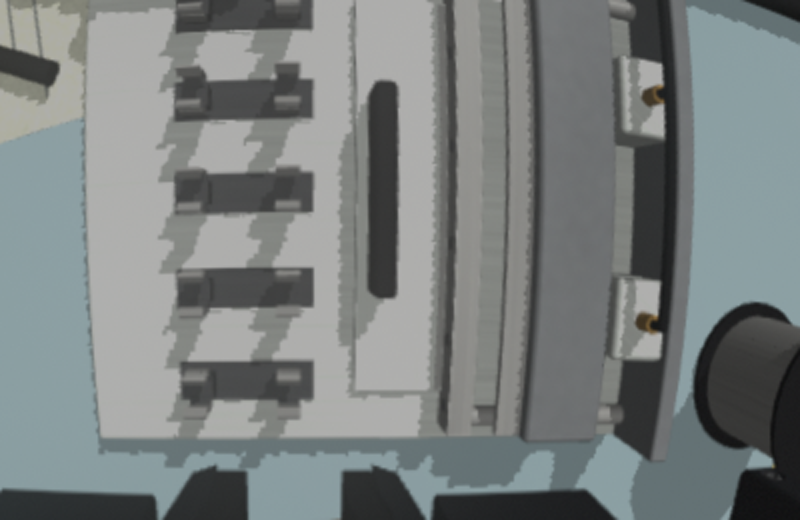

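```bash
python3 - <<'E'
from w import *
im=cv2.imread("pics/w12.png",0).astype(float); a=np.radians(6.75)
M=lambda p:(round(p[0]*np.cos(a)+p[1]*np.sin(a),1),round(-p[0]*np.sin(a)+p[1]*np.cos(a)+82.9,1))
for v in (60,90,125,150,170,188):
    print(v,[int(x) for x in im[v-2:v+3,342:402].mean(0)])
    print(" z26 @346.5",M(ray(346.5,v,26)),"z26 @390",M(ray(390,v,26)),"z44@398",M(ray(398,v,44)))
E
```

```text
60 [172, 171, 166, 150, 130, 122, 142, 136, 133, 132, 131, 116, 74, 53, 51, 52, 53, 55, 56, 56, 56, 56, 56, 56, 56, 56, 78, 144, 170, 172, 172, 172, 172, 172, 172, 172, 172, 172, 172, 172, 172, 172, 172, 170, 161, 140, 131, 126, 111, 107, 105, 100, 81, 69, 67, 73, 111, 144, 146, 147]
 z26 @346.5 (np.float64(522.5), np.float64(38.0)) z26 @390 (np.float64(569.5), np.float64(40.3)) z44@398 (np.float64(573.7), np.float64(37.7))
90 [129, 129, 129, 129, 128, 122, 116, 130, 132, 132, 131, 113, 78, 53, 50, 50, 52, 53, 54, 55, 55, 54, 54, 54, 54, 56, 79, 129, 168, 172, 172, 172, 172, 172, 172, 172, 172, 172, 172, 172, 172, 172, 172, 171, 162, 144, 131, 126, 110, 105, 104, 99, 81, 68, 67, 71, 106, 144, 144, 144]
 z26 @346.5 (np.float64(522.5), np.float64(5.3)) z26 @390 (np.float64(569.5), np.float64(7.1)) z44@398 (np.float64(573.7), np.float64(6.1))
125 [130, 130, 130, 130, 127, 111, 119, 132, 133, 133, 131, 111, 80, 54, 50, 51, 52, 53, 54, 55, 54, 54, 54, 54, 54, 62, 106, 147, 170, 173, 173, 173, 173, 172, 173, 173, 172, 173, 172, 172, 173, 172, 172, 168, 152, 134, 130, 117, 107, 103, 102, 92
[... 823 characters left out ...]
, 173, 173, 173, 172, 163, 143, 132, 128, 110, 103, 102, 90, 67, 55, 60, 74, 129, 141, 138, 137, 137, 137]
 z26 @346.5 (np.float64(523.5), np.float64(-81.2)) z26 @390 (np.float64(572.1), np.float64(-80.7)) z44@398 (np.float64(576.4), np.float64(-77.3))
188 [173, 171, 156, 140, 129, 140, 170, 173, 173, 173, 173, 173, 173, 173, 173, 173, 173, 173, 173, 173, 173, 173, 173, 173, 173, 173, 173, 173, 173, 173, 173, 173, 173, 173, 173, 173, 173, 173, 173, 173, 172, 166, 150, 133, 129, 111, 103, 101, 92, 75, 67, 65, 73, 124, 138, 136, 135, 135, 136, 136]
 z26 @346.5 (np.float64(523.9), np.float64(-101.4)) z26 @390 (np.float64(573.2), np.float64(-101.2)) z44@398 (np.float64(577.6), np.float64(-96.8))
```

```bash
python3 -c "
from h import *
print(order.job_done(), get_obs()['t'])"
```

```text
the job is handed in; nothing more can be done
the job is handed in; nothing more can be done
```

Job handed in at about 69 s: supply valve shut, then bleed cock opened; all three tubes found in the clips lie in the tray; the straightedge sits flat against the blade face, flush to within about 0.5 mm by camera, and the glue bottle was left alone.

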